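# Put away the dropping bottles and rubber stoppers after a titration

## Robot

A 6-joint arm with a two-finger parallel gripper is mounted at the origin on a cart in front of the work surface, level with it; the furniture and walls round the work are solid. World frame = base frame: x ahead of the robot, y to its left, z up, the work surface at z = 0. Lengths are in m, angles in rad, forces in N, time in s.
With the tool pointing down it reaches from about 0.25 to 0.725 m from the base axis. Payload 4 kg.
Tool frame: the origin (TCP) lies midway between the tips of the shut fingers; the grasp point (between the pads) lies 19 mm behind it; z points along the fingers, y is the line along which they close (so a half turn about z gives the same grasp; the last joint's range is limited). The gripper opens to 85 mm and grips with 20 to 120 N. Pads are 22 mm wide; open, the fingers measure 114 mm over their backs; the gripper's body (76 mm by 85 mm) begins 54 mm behind the grasp point. The pads swing forward as they close: fully open they stand 13 mm farther back than shut.
Start: joints at [-1.257, 0.241, 0.005, 1.335, 0, 1.571], TCP at [0.154, -0.476, 0.231] pointing down, gripper open.
Joint ranges: [-2.72, 2.72], [-1.05, 1.87], [-1.09, 1.28], [-1.99, 2.15], [-1.42, 1.44], [-3.14, 3.14]. Speed limits (rad/s): [2.79, 2.79, 3.14, 3.14, 3.14, 3.14].

## Interface

Orientations are given as a unit quaternion [x, y, z, w].
In Python, from workcell import get_obs, camera, job_done, silhouettes gives the robot as it stands. The module is installed in compiled form; this text tells all that it offers.
- The arm moves only by the tool drive_tool, never from a script. Its argument "increments" is a list of rows, each a list of 3 entries, a list of its own where there are three numbers: the shift along the world's x, y, z in mm, then the turn, a rotation vector about the world's x, y, z in degrees, then the opening, from 0 (shut) to 1 (fully open). A call has 1 to 8 rows; each row shifts and turns the commanded pose from where the row before left it; what a row does not reach is not made up. A row lasts 1/12 s, in which the tool goes at most 41.7 mm and 7.16 degrees, less where a joint would pass 70% of its speed; a pose out of reach is approached as far as the arm can. A call is refused whole if a number of a shift passes 41.7 or a number of a turn 7.16, either way. A call with a gripper value outside its range is refused whole. The fingers move at their own pace and stop on an object; the grip force is fixed at half the most. Time passes only in rows, so rows that do not move let the fingers close. It gives the time, the measured TCP pose, the force, the opening and the grip force at its end, in the units of the state.
- get_obs(): the state, without advancing time (a new reading comes with each control period).
- camera(name): name is "side" or "top" or "wrist"; returns a dict with "image" (400x640x3 uint8, red, green, blue), "K" (3x3 intrinsics, pixels), "k1" (the pictures are not rectified: a ray, as slopes to the right and down, at radius r is drawn at 1 + k1 r^2 times it, then the intrinsics apply), "view" (4x4, takes a point from world to camera coordinates). Camera axes: x right, y down, z forward; pixel columns grow to the right and rows downward; lengths in m; the calibration is good to about 2 mm. A picture is of the moment at which its call begins. There is no depth.
- job_done(): hands the job in; it is judged then, once.
Trained networks look in a picture, given as the dict that the camera call returned (one of the last four; its "shot" number tells which), for a name from the list of things; names that differ only in an ending like _2 or _b are one class to them, and where a whole thing is asked for, a point or a joint stands for the part that bears it (a point fixed in the world has none). Each returns a list of dicts, best first, with "conf" (0 to 1); they miss things now and then, are a little off and sometimes report something else, mostly with a low value. They report only what shows in the picture. A call takes as long as a camera call. They do not tell look-alikes from the thing itself.
- silhouettes(query, picture): "region" (400x640 bool, what is visible of it) and "bbox" ([left, top, right, bottom] in pixels, round what is visible of it).
The state is a dict: "clock": time; "joint_pos": joint angles; "joint_vel": joint speeds; "tau": joint torques, N m; "eef_pos": TCP position; "tool_rot": TCP orientation; "ft_force": force on the tool from outside, world axes, zero at the start; "ft_torque": the same for the moment, N m; "grip_width": finger opening in m; "grasp_force": force on a finger pad.
Only numpy, scipy, OpenCV 4.12 (cv2) and the standard library are available. Lean on these libraries where they do the work, as an engineer would, in place of code of your own. Each camera call takes 0.05 s, during which the arm holds its last target. There are 200 camera calls.

## Task

Clear up after the titration by sorting the two dropping bottles and three rubber stoppers that were left along the front of the bench (not the stock standing at the back): stand the dropping bottle with the red teat in the well of the red stand and the one with the black teat in the well of the black stand, and set the two red rubber stoppers in the white tray and the black stopper in the blue tray, each standing flat on the tray floor on its narrow end as it stands now. Keep the dropping bottles upright all the time, and leave the little empty beaker where it stands.

Things in the scene. Friction and masses are not known exactly. Their poses are not given: they have to be found in the camera images.
- red_teat_bottle: dropping bottle of amber glass with a brick-red rubber teat on a black collar, standing upright: body 37 mm in diameter up to 70 mm high (smooth, vertical, to be gripped there), neck 24 mm up to 84 mm, teat 12 mm, 116 mm high in all, about 0.1 kg. Origin at the centre of its underside, z up along the bottle; round, so its yaw does not matter
- black_teat_bottle: dropping bottle of amber glass with a black rubber teat on a black collar, standing upright: body 37 mm in diameter up to 70 mm high (smooth, vertical, to be gripped there), neck 24 mm up to 84 mm, teat 12 mm, 116 mm high in all, about 0.1 kg. Origin at the centre of its underside, z up along the bottle; round, so its yaw does not matter
- large_red_stopper: solid brick-red rubber stopper, a cone 37 mm across the top and narrower below, 24 mm high, about 20 g, standing on its narrow end. Origin at the centre of its underside, z up; round, grip it across near the top edge
- small_red_stopper: solid brick-red rubber stopper, a cone 31 mm across the top and narrower below, 24 mm high, about 20 g, standing on its narrow end. Origin at the centre of its underside, z up; round, grip it across near the top edge
- black_stopper: solid black rubber stopper, a cone 24 mm across the top and narrower below, 24 mm high, about 20 g, standing on its narrow end. Origin at the centre of its underside, z up; round, grip it across near the top edge
- red_stand: low round bottle stand of red plastic on a grey foot disc 82 mm across, fixed to the bench: outside 72 mm in diameter, 26 mm high, with a flat-bottomed round well 58 mm in diameter, its floor 6 mm above the bench. Origin at the centre of its underside, z up; it lies on the bench at a different place each time
- black_stand: low round bottle stand of black plastic on a grey foot disc 82 mm across, fixed to the bench: outside 72 mm in diameter, 26 mm high, with a flat-bottomed round well 58 mm in diameter, its floor 6 mm above the bench. Origin at the centre of its underside, z up; it lies on the bench at a different place each time
- white_tray: shallow open white tray, fixed to the bench: outside 90 mm along its x and 104 mm along its y, walls 4 mm thick and 16 mm high over the bench, rounded lip reaching about 18 mm, flat floor 4 mm above the bench. Origin at the centre of its underside, z up; it lies at a different place each time, turned by up to 0.12 rad
- blue_tray: shallow open blue tray, fixed to the bench: outside 84 mm along its x and 84 mm along its y, walls 4 mm thick and 16 mm high over the bench, rounded lip reaching about 18 mm, flat floor 4 mm above the bench. Origin at the centre of its underside, z up; it lies at a different place each time, turned by up to 0.12 rad
- little_beaker: small empty clear beaker, 45 mm in diameter and 55 mm high, standing loose among the things to be sorted; not part of the job. Origin at the centre of its underside
Not all that is in view belongs to the job. What is shaped like the black_teat_bottle but purple or yellow is not meant. Leave any turquoise look-alike of the small_red_stopper alone.

How it is judged:
At the end, for the whole second after the job is handed in: Each bottle upright (0.12 rad) on the floor of its own stand's well (within 14 mm of its axis); both red stoppers in the white tray and the black one in the blue tray, upright (0.2 rad), underside less than 10 mm above the tray's; all five at rest (horizontal distance between red_teat_bottle and red_stand below 0.014 m and z of red_teat_bottle in the frame of red_stand below 0.01 m and angle between each of red_teat_bottle, black_teat_bottle's own z axis and vertical below 0.12 rad and linear speed of each of red_teat_bottle, black_teat_bottle, large_red_stopper, small_red_stopper, black_stopper below 0.02 m/s and horizontal distance between black_teat_bottle and black_stand below 0.014 m and z of black_teat_bottle in the frame of black_stand below 0.01 m and x of large_red_stopper in the frame of white_tray between -0.045 and 0.045 m and y of large_red_stopper in the frame of white_tray between -0.052 and 0.052 m and z of large_red_stopper in the frame of white_tray between 0 and 0.01 m and angle between each of large_red_stopper, small_red_stopper, black_stopper's own z axis and vertical below 0.2 rad and x of small_red_stopper in the frame of white_tray between -0.045 and 0.045 m and y of small_red_stopper in the frame of white_tray between -0.052 and 0.052 m and z of small_red_stopper in the frame of white_tray between 0 and 0.01 m and x of black_stopper in the frame of blue_tray between -0.042 and 0.042 m and y of black_stopper in the frame of blue_tray between -0.042 and 0.042 m and z of black_stopper in the frame of blue_tray between 0 and 0.01 m); the robot touches nothing.
It fails at once if a dropping bottle is tipped by more than 0.6 rad (angle between any of red_teat_bottle, black_teat_bottle's own z axis and vertical above 0.6 rad).
It fails at once if the little beaker is moved by more than 30 mm (distance of little_beaker from where it was at the start of the episode above 0.03 m).
It also fails if it takes over 131 s, if anything falls off the work surface, if the arm or the gripper's body presses on something with over 40 N, if the wrist force passes 120 N, or if a joint passes its speed limit or range.

## Working session

There is one attempt and no reset: what is moved stays moved. The work goes in short steps, Python scripts to look and compute and a tool call to move; the robot and the scene stay as the last step left them, time stands still between calls to the robot, and variables do not carry over. Pictures are saved under pics/ and viewed, at most 14 in all, crops included, and the job is handed in when it is done.

Besides the shell and the picture viewer there is one more tool, called after "Call:" in YAML: its name, and indented under it one key for each argument. drive_tool: Moves the arm, as the interface text tells. Its arguments: {"type":"object","properties":{"increments":{"type":"array"}},"required":["increments"]}

```bash
mkdir -p pics
cat > h.py <<'E'
import numpy as np, cv2
from workcell import *
def shot(n,f=None):
    c=camera(n)
    if f: cv2.imwrite('pics/'+f,cv2.cvtColor(c['image'],cv2.COLOR_RGB2BGR))
    return c
def ray(c,u,v):
    K=c['K'];x=(u-K[0,2])/K[0,0];y=(v-K[1,2])/K[1,1]
    a,b=x,y
    for _ in range(20):
        s=1+c['k1']*(a*a+b*b);a,b=x/s,y/s
    R=c['view'][:3,:3];t=c['view'][:3,3]
    return -R.T@t, R.T@np.array([a,b,1.])
def at(c,u,v,z):
    o,d=ray(c,u,v); return o+d*(z-o[2])/d[2]
def proj(c,p):
    q=c['view'][:3,:3]@np.asarray(p,float)+c['view'][:3,3];a,b=q[:2]/q[2]
    s=1+c['k1']*(a*a+b*b);K=c['K']
    return np.array([K[0,0]*a*s+K[0,2],K[1,1]*b*s+K[1,2]])
E
python3 - <<'E'
from h import *
for n in('top','side'):
    c=shot(n,n+'0.png')
    o,d=ray(c,320,200);print(n,o.round(3),(d/np.linalg.norm(d)).round(3),c['k1'])
    for q in['red_teat_bottle','black_teat_bottle','large_red_stopper','small_red_stopper','black_stopper','red_stand','black_stand','white_tray','blue_tray','little_beaker']:
        for r in silhouettes(q,c): 
            b=r['bbox'];p=at(c,(b[0]+b[2])/2,(b[1]+b[3])/2,0.02);print(q,round(r['conf'],2),np.round(b),p[:2].round(3))
s=get_obs();print(s['eef_pos'],s['tool_rot'],s['clock'])
E
```

```text
top [0.359 0.193 0.93 ] [ 0.155  0.005 -0.988] -0.025827247622558024
red_teat_bottle 0.55 [421. 215. 445. 231.] [ 0.443 -0.053]
black_teat_bottle 0.85 [210. 247. 235. 266.] [0.383 0.416]
black_teat_bottle 0.76 [246. 249. 266. 265.] [0.379 0.341]
black_teat_bottle 0.69 [274. 221. 292. 236.] [0.441 0.282]
large_red_stopper 0.51 [376. 227. 392. 245.] [0.418 0.058]
small_red_stopper 0.67 [232. 218. 244. 237.] [0.445 0.382]
small_red_stopper 0.67 [331. 250. 346. 266.] [0.372 0.161]
black_stopper 0.38 [328. 224. 334. 232.] [0.438 0.175]
black_stand 0.92 [392. 129. 426. 166.] [ 0.619 -0.01 ]
white_tray 0.8 [219. 154. 268. 197.] [0.564 0.37 ]
blue_tray 0.69 [335. 126. 372. 167.] [0.624 0.118]
little_beaker 0.9 [344. 188. 367. 208.] [0.504 0.117]
little_beaker 0.7 [279. 148. 315. 180.] [0.587 0.247]
side [0.501 0.927 0.641] [ 0.001 -0.781 -0.624] -0.07475849482930717
red_teat_bottle 0.81 [332. 123. 350. 162.] [ 0.444 -0.091]
black_teat_bottle 0.94 [339. 203. 361. 258.] [0.442 0.251]
black_teat_bottle 0.88 [381. 254. 409. 307.] [0.37  0.387]
black_teat_bottle 0.65 [373. 224. 393. 279.] [0.382 0.313]
large_red_stopper 0.64 [348. 173. 362. 186.] [0.42  0.074]
small_red_stopper 0.76 [371. 200. 381. 215.] [0.382 0.181]
black_stopper 0.42 [343. 203. 350. 216.] [0.447 0.185]
red_stand 0.84 [260. 218. 294. 254.] [0.591 0.263]
red_stand 0.34 [336. 122. 350. 162.] [ 0.439 -0.091]
black_stand 0.78 [258. 152. 288. 179.] [0.617 0.01 ]
white_tray 0.95 [256. 258. 309. 312.] [0.573 0.392]
blue_tray 0.98 [246. 185. 288. 212.] [0.621 0.14 ]
little_beaker 0.72 [307. 174. 332. 204.] [0.503 0.11 ]
[ 0.15430932 -0.47558739  0.23129766] [ 9.87718845e-01  1.56241745e-01 -2.00264027e-05 -8.62481525e-06] 1.1
```

View pics/top0.png

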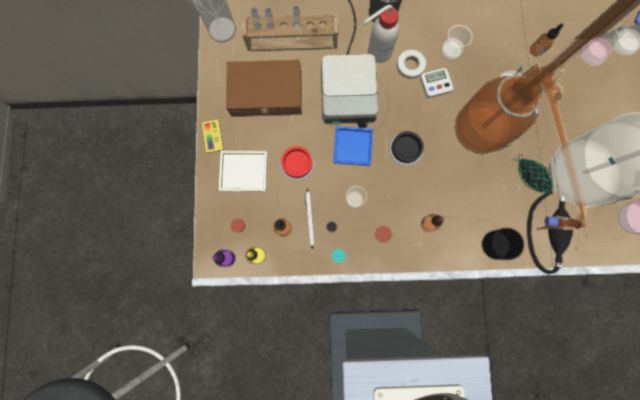

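View pics/side0.png

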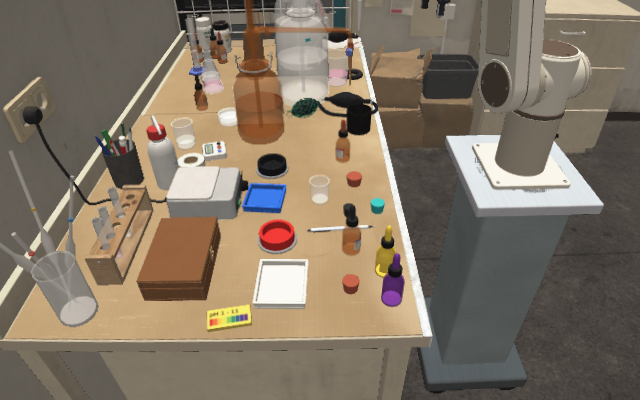

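The top view shows the red bottle at (432,222), black bottle at (283,227), red stoppers at (238,226) and (384,234), and the black stopper at (332,227). The stands are at (297,162) and (407,148), the trays at (243,171) and (353,146), and the beaker at (356,196). The purple, yellow and turquoise look-alikes stand in front at (224,258), (256,256) and (338,256). Next I'll fit positions over both views.

```bash
cat >> h.py <<'E'
from scipy.optimize import least_squares
def circ(r,z,n=48):
    a=np.linspace(0,2*np.pi,n);return np.c_[r*np.cos(a),r*np.sin(a),0*a+z]
B=np.vstack([circ(.0185,0),circ(.0185,.07),circ(.012,.084),circ(.006,.116)])
def stp(r): return np.vstack([circ(r,.024),circ(r*.8,0)])
def box(a,b): return np.array([[x*a/2,y*b/2,z] for x in(-1,1) for y in(-1,1) for z in(0,.017)])
M={'red_teat_bottle':B,'black_teat_bottle':B,'large_red_stopper':stp(.0185),'small_red_stopper':stp(.0155),'black_stopper':stp(.012),
'red_stand':np.vstack([circ(.041,0),circ(.036,.026)]),'black_stand':np.vstack([circ(.041,0),circ(.036,.026)]),
'white_tray':box(.09,.104),'blue_tray':box(.084,.084),'little_beaker':np.vstack([circ(.0225,0),circ(.0225,.055)])}
def bb(c,P):
    q=np.array([proj(c,p) for p in P]);return np.r_[q.min(0),q.max(0)]
def fit(name,obs,x0):
    m=M[name]
    f=lambda x:np.concatenate([bb(c,m+[x[0],x[1],0])-b for c,b in obs])
    r=least_squares(f,x0,loss='soft_l1',diff_step=1e-3);return r.x,f(r.x)
E
python3 - <<'E'
from h import *
g={'red_teat_bottle':(.44,-.05),'black_teat_bottle':(.44,.27),'large_red_stopper':(.42,.06),'small_red_stopper':(.445,.38),'black_stopper':(.438,.175),'red_stand':(.59,.25),'black_stand':(.619,-.01),'white_tray':(.564,.37),'blue_tray':(.624,.118),'little_beaker':(.504,.117)}
C=[shot('top'),shot('side')]
for n,x0 in g.items():
    o=[];oo=[]
    for c in C:
        best=None
        names=[n]+(['small_red_stopper','large_red_stopper'] if 'red_stop' in n else [])
        for q in names:
          for r in silhouettes(q,c):
            e=bb(c,M[n]+[*x0,0]);b=np.array(r['bbox'])
            d=np.hypot(*((e-b)[:2]+(e-b)[2:])/2)
            if d<25 and (best is None or d<best[0]-2): best=(d,b,r['conf'],r['region'])
        if best is None: continue
        o.append((c,best[1]));
        if 'tray' in n and c is C[0]:
            R=cv2.minAreaRect(np.argwhere(best[3])[:,::-1].astype(np.float32))
            p=[at(c,*q,.017)[:2] for q in cv2.boxPoints(R)];print(n,'ctr',np.mean(p,0).round(4),'edges',[(np.hypot(*(p[i]-p[i-1])).round(3),np.degrees(np.arctan2(*(p[i]-p[i-1])[::-1])).round(1)) for i in range(4)])
    if o:
        x,f=fit(n,o,x0);print(n,len(o),x.round(4),f.round(1))
        if len(o)>1: print('   each',[fit(n,[k],x0)[0].round(4) for k in o])
    else: print(n,'none')
E
```

```text
red_teat_bottle 2 [ 0.4412 -0.0431] [-1.9 -4.1  1.1 -0.3  3.3 -6.2  0.7  1.2]
   each [array([ 0.4359, -0.0429]), array([ 0.4463, -0.0381])]
black_teat_bottle 2 [0.443  0.2806] [-0.5 -3.  -2.7 -0.7  1.6 -1.5  0.6 -3.8]
   each [array([0.4387, 0.2774]), array([0.4456, 0.2884])]
large_red_stopper 2 [0.419  0.0584] [-1.  -0.5  0.5  0.4 -0.4 -4.1  0.5  0.6]
   each [array([0.4188, 0.0579]), array([0.4195, 0.0632])]
small_red_stopper 2 [0.4505 0.3856] [-2.3  2.7 -0.2 -1.6  0.2 -0.3 -0.3 -1.8]
   each [array([0.4515, 0.3827]), array([0.4506, 0.3882])]
black_stopper 2 [0.4407 0.1735] [-2.8 -3.2  1.  -0.9  0.8 -3.2  4.2  0.6]
   each [array([0.4361, 0.1717]), array([0.4462, 0.1767])]
red_stand 2 [0.5932 0.2525] [-0.2  1.1 -1.9 -0.6 -1.4 -0.6  0.8 -2.9]
   each [array([0.5937, 0.2499]), array([0.5922, 0.2577])]
black_stand 2 [ 0.6233 -0.0021] [ 0.5 -0.5 -5.3 -0.3  2.3  0.1 -0.2 -2.1]
   each [array([ 0.6222, -0.0084]), array([0.6256, 0.003 ])]
white_tray ctr [0.5756 0.3742] edges [(np.float64(0.109), np.float64(88.3)), (np.float64(0.094), np.float64(0.8)), (np.float64(0.111), np.float64(-91.8)), (np.float64(0.094), np.float64(179.7))]
white_tray 2 [0.5764 0.373 ] [-0.9  1.6 -1.1 -1.7  0.9 -0.7 -1.1 -1.4]
   each [array([0.576 , 0.3708]), array([0.5763, 0.3757])]
blue_tray ctr [0.6274 0.1176] edges [(np.float64(0.086), np.float64(83.8)), (np.float64(0.089), np.float64(-6.2)), (np.float64(0.088), np.float64(-96.3)), (np.float64(0.089), np.float64(172.9))]
blue_tray 2 [0.6282 0.1172] [-1.1  2.6 -0.4  0.2 -0.1 -2.5 -3.1 -3.4]
   each [array([0.6314, 0.1154]), array([0.6239, 0.1284])]
little_beaker 2 [0.5032 0.1172] [ 0.  -0.1 -0.   0.1  1.1 -3.3 -1.3  2.7]
   each [array([0.5032, 0.1172]), array([0.5031, 0.116 ])]
```

Call:
drive_tool:
  increments:
    - [[12, 36, 2], [0, 0, 6], 1]
    - [[12, 36, 2], [0, 0, 6], 1]
    - [[12, 36, 2], [0, 0, 6], 1]
    - [[12, 36, 2], [0, 0, 6], 1]
    - [[12, 36, 2], [0, 0, 6], 1]
    - [[12, 36, 2], [0, 0, 6], 1]

```text
clock: 3.1
eef_pos: [0.2264, -0.258, 0.2435]
tool_rot: [0.89, 0.456, 0.0, 0.0]
ft_force: [0.9, 0.1, -0.8]
grip_width: 0.0853
grasp_force: 0.0
```

Call:
drive_tool:
  increments:
    - [[12, 36, 2], [0, 0, 6], 1]
    - [[12, 36, 2], [0, 0, 6], 1]
    - [[12, 36, 2], [0, 0, 6], 1]
    - [[12, 36, 2], [0, 0, 6], 1]
    - [[12, 36, 2], [0, 0, 6], 1]
    - [[12, 36, 2], [0, 0, 6], 1]
    - [[0, 0, 0], [0, 0, 0], 1]
    - [[0, 0, 0], [0, 0, 0], 1]

```text
clock: 3.77
eef_pos: [0.2988, -0.0415, 0.2555]
tool_rot: [0.705, 0.71, 0.0, 0.0]
ft_force: [0.4, -0.7, 0.1]
grip_width: 0.0854
grasp_force: 0.0
```

```bash
cat >> h.py <<'E'
from scipy.spatial.transform import Rotation as Ro
def st():
    s=get_obs();R=Ro.from_quat(s['tool_rot']).as_matrix()
    print('t',round(s['clock'],2),'tcp',np.round(s['eef_pos'],4),'ydir',np.degrees(np.arctan2(R[1,1],R[0,1])).round(1),'z',R[:,2].round(3),'w',round(s['grip_width'],4),'F',np.round(s['grasp_force'],1),np.round(s['ft_force'],1),'q',np.round(s['joint_pos'],2))
E
python3 - <<'E'
from h import *
st();c=shot('wrist','w1.png');print(ray(c,320,200))
E
```

```text
t 3.77 tcp [ 0.2988 -0.0415  0.2555] ydir 0.4 z [ 0.001 -0.    -1.   ] w 0.0854 F 0.0 [ 0.4 -0.7  0.1] q [-0.14 -0.17 -0.36  1.38 -0.    1.43]
(array([0.29861406, 0.03536195, 0.39879678]), array([ 0.00902996, -0.3100747 , -0.95075899]))
```

View pics/w1.png

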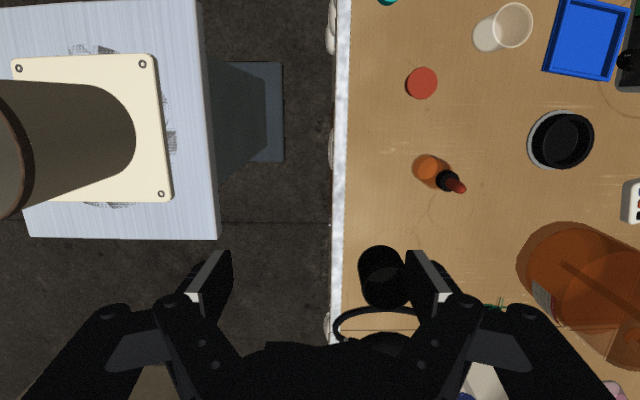

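The wrist view shows the red-teat bottle at (440,175), the large red stopper at (421,83), the black stand at (560,139), the blue tray at (585,38) and the beaker at (500,28). I'll fit these in this sharper view.

```bash
cat >> h.py <<'E'
def look(c,g):
    for n,x0 in g.items():
        best=None
        for q in ([n] if 'red_stop' not in n else ['small_red_stopper','large_red_stopper']):
          for r in silhouettes(q,c):
            e=bb(c,M[n]+[*x0,0]);b=np.array(r['bbox'])
            d=np.hypot(*((e-b)[:2]+(e-b)[2:])/2)
            if d<45 and (best is None or d<best[0]-2): best=(d,b,r['conf'],r['region'])
        if best is None: print(n,'none');continue
        x,f=fit(n,[(c,best[1])],x0);print(n,round(best[2],2),x.round(4),f.round(1),best[1].round())
        if 'tray' in n:
            R=cv2.minAreaRect(np.argwhere(best[3])[:,::-1].astype(np.float32))
            p=[at(c,*q,.017)[:2] for q in cv2.boxPoints(R)];print('   ctr',np.mean(p,0).round(4),[(np.hypot(*(p[i]-p[i-1])).round(3),np.degrees(np.arctan2(*(p[i]-p[i-1])[::-1])).round(1)) for i in (1,2)])
G={'red_teat_bottle':(.441,-.043),'black_teat_bottle':(.443,.28),'large_red_stopper':(.419,.058),'small_red_stopper':(.4505,.3856),'black_stopper':(.44,.173),'red_stand':(.593,.2525),'black_stand':(.623,-.004),'white_tray':(.576,.373),'blue_tray':(.628,.117),'little_beaker':(.503,.117)}
E
python3 - <<'E'
from h import *
c=shot('wrist');look(c,{k:G[k] for k in['red_teat_bottle','large_red_stopper','black_stand','little_beaker','blue_tray']})
E
```

```text
red_teat_bottle 0.91 [ 0.4443 -0.0439] [-0.8 -2.7  0.5  1.2] [412. 153. 469. 191.]
large_red_stopper 0.88 [0.4221 0.0601] [-0.  -1.1  0.   1.3] [404.  67. 437.  97.]
black_stand 0.85 [ 0.6248 -0.0078] [-1.1  0.4  1.  -0.4] [528. 108. 596. 170.]
little_beaker 0.78 [0.5065 0.118 ] [-4.2 -0.7  1.9  1. ] [473.   2. 532.  54.]
blue_tray 0.94 [0.6333 0.1147] [ 2.2 -0.1 -2.5  0.1] [542.   1. 632.  79.]
   ctr [0.6256 0.1179] [(np.float64(0.091), np.float64(84.3)), (np.float64(0.098), np.float64(-7.1))]
```

Call:
drive_tool:
  increments:
    - [[24, 0, -6], [0, 0, 0], 1]
    - [[24, 0, -6], [0, 0, 0], 1]
    - [[24, 0, -6], [0, 0, 0], 1]
    - [[24, 0, -6], [0, 0, 0], 1]
    - [[24, -1, -6], [0, 0, 0], 1]
    - [[24, -1, -6], [0, 0, 0], 1]
    - [[0, 0, -20], [0, 0, 0], 1]
    - [[0, 0, 0], [0, 0, 0], 1]

```text
clock: 4.83
eef_pos: [0.4411, -0.0465, 0.1959]
tool_rot: [0.708, 0.706, -0.002, -0.002]
ft_force: [-0.6, -0.6, -0.3]
grip_width: 0.085
grasp_force: 0.0
```

Call:
drive_tool:
  increments:
    - [[0, 0, -30], [0, 0, 0], 1]
    - [[0, 0, -30], [0, 0, 0], 1]
    - [[0, 0, -30], [0, 0, 0], 1]
    - [[0, 0, -30], [0, 0, 0], 1]
    - [[0, 0, -20], [0, 0, 0], 1]
    - [[0, 0, -11], [0, 0, 0], 1]
    - [[0, 0, 0], [0, 0, 0], 1]

```text
clock: 5.42
eef_pos: [0.4393, -0.0461, 0.0464]
tool_rot: [0.708, 0.706, -0.002, -0.002]
ft_force: [-0.8, -0.0, -0.2]
grip_width: 0.0853
grasp_force: 0.0
```

Run:
```python
from h import *
st();c=shot('wrist','w2.png')
for z in (0,.03): print(proj(c,[.443,-.043,z]))
```

```text
t 5.42 tcp [ 0.4393 -0.0461  0.0464] ydir -0.1 z [-0.006  0.001 -1.   ] w 0.0853 F 0.0 [-0.8 -0.  -0.2] q [-0.1   0.31 -0.43  0.83 -0.    1.47]
[323.28247526 216.73502673]
[323.80518084 235.25848685]
```

View pics/w2.png

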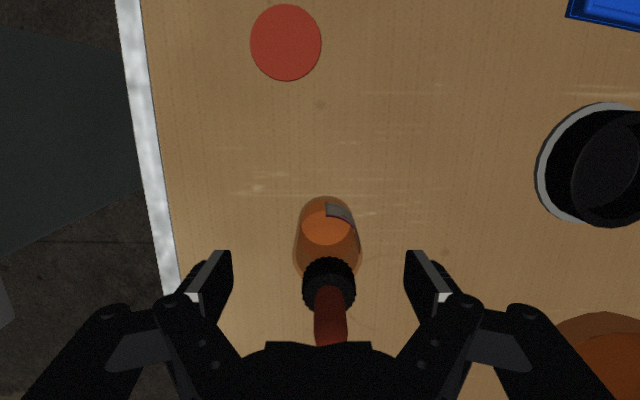

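The bottle stands between the pads at about (328,240), with its collar at (330,285) and a little right of centre. I'll nudge and close.

Call:
drive_tool:
  increments:
    - [[4, 3, 2], [0, 0, 0], 1]
    - [[0, 0, 0], [0, 0, 0], 0.3]
    - [[0, 0, 0], [0, 0, 0], 0.1]
    - [[0, 0, 0], [0, 0, 0], 0.1]
    - [[0, 0, 0], [0, 0, 0], 0.1]
    - [[0, 0, 0], [0, 0, 0], 0.1]
    - [[0, 0, 0], [0, 0, 0], 0.1]
    - [[0, 0, 0], [0, 0, 0], 0.1]

```text
clock: 6.13
eef_pos: [0.4461, -0.0426, 0.0511]
tool_rot: [0.707, 0.707, -0.0, 0.0]
ft_force: [-2.8, -0.5, 7.3]
grip_width: 0.0301
grasp_force: 55.4
```

Call:
drive_tool:
  increments:
    - [[0, 0, 0], [0, 0, 0], 0.1]
    - [[0, 0, 0], [0, 0, 0], 0.1]
    - [[0, 0, 0], [0, 0, 0], 0.1]
    - [[0, 0, 10], [0, 0, 0], 0.1]
    - [[0, 0, 20], [0, 0, 0], 0.1]
    - [[0, 0, 0], [0, 0, 0], 0.1]

```text
clock: 6.63
eef_pos: [0.4483, -0.0427, 0.0829]
tool_rot: [0.707, 0.707, 0.002, 0.002]
ft_force: [0.8, -0.8, -0.1]
grip_width: 0.0304
grasp_force: 54.6
```

Width 30 mm, not 37, so I'll look.

Run:
```python
from h import *
st();shot('wrist','w3.png');c=shot('side');i=c['image'][90:190,280:400]
cv2.imwrite('pics/s3.png',cv2.cvtColor(cv2.resize(i,None,fx=6,fy=6,interpolation=2),cv2.COLOR_RGB2BGR))
```

```text
t 6.63 tcp [ 0.4483 -0.0427  0.0829] ydir -0.0 z [ 0.005 -0.    -1.   ] w 0.0304 F 54.6 [ 0.8 -0.8 -0.1] q [-0.1   0.27 -0.38  0.92  0.    1.48]
```

View pics/s3.png

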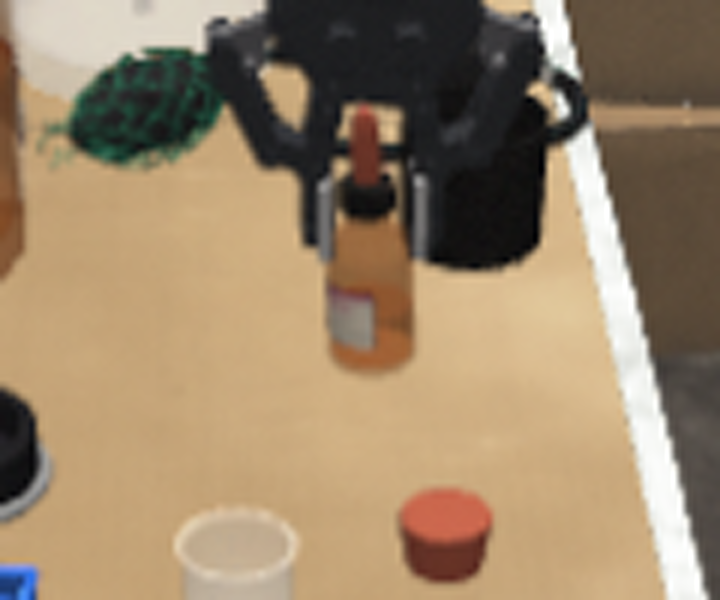

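View pics/w3.png

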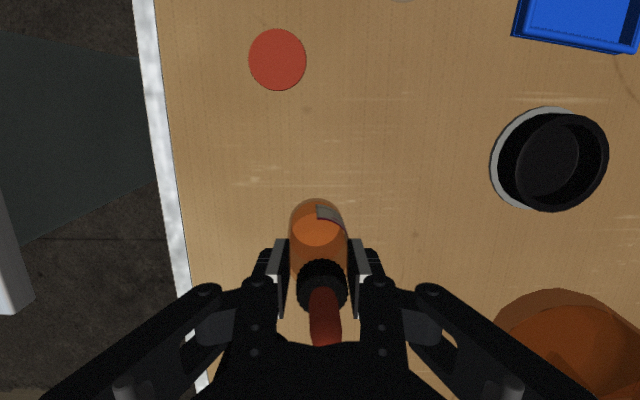

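The bottle is held upright and has lifted off, with the pads at the shoulder (collar at (322,285) in the wrist view) and the teat clear of the palm. I'll carry it to the red stand.

Call:
drive_tool:
  increments:
    - [[0, 0, 25], [0, 0, 0], 0.1]
    - [[0, 0, 25], [0, 0, 0], 0.1]
    - [[5, 10, 20], [0, 0, 0], 0.1]
    - [[10, 20, 0], [0, 0, 0], 0.1]
    - [[14, 30, 0], [0, 0, 0], 0.1]
    - [[14, 30, 0], [0, 0, 0], 0.1]
    - [[14, 30, 0], [0, 0, 0], 0.1]
    - [[14, 30, 0], [0, 0, 0], 0.1]

```text
clock: 7.4
eef_pos: [0.5171, 0.1086, 0.149]
tool_rot: [0.707, 0.707, -0.001, -0.001]
ft_force: [1.0, -1.0, -1.0]
grip_width: 0.0303
grasp_force: 54.9
```

Call:
drive_tool:
  increments:
    - [[14, 30, 0], [0, 0, 0], 0.1]
    - [[14, 30, 0], [0, 0, 0], 0.1]
    - [[14, 25, 0], [0, 0, 0], 0.1]
    - [[10, 20, 0], [0, 0, 0], 0.1]
    - [[10, 15, 0], [0, 0, 0], 0.1]
    - [[5, 10, 0], [0, 0, 0], 0.1]
    - [[0, 0, 0], [0, 0, 0], 0.1]
    - [[0, 0, 0], [0, 0, 0], 0.1]

```text
clock: 8.07
eef_pos: [0.5835, 0.2374, 0.1484]
tool_rot: [0.707, 0.707, -0.001, -0.0]
ft_force: [0.2, -0.2, -1.4]
grip_width: 0.03
grasp_force: 54.8
```

Run:
```python
from h import *
st();c=shot('wrist','w4.png');look(c,{k:G[k] for k in['red_stand','white_tray','small_red_stopper']})
b=B;x=get_obs()['eef_pos']
r=silhouettes('red_teat_bottle',c);o=r[0]['bbox'];print(r[0]['conf'],o)
f=lambda p:bb(c,B+p)-o
print(least_squares(f,[x[0],x[1],x[2]-.05],diff_step=1e-3,loss='soft_l1').x)
```

```text
t 8.07 tcp [0.5835 0.2374 0.1484] ydir 0.0 z [-0.003 -0.001 -1.   ] w 0.03 F 54.8 [ 0.2 -0.2 -1.4] q [ 0.39  0.54  0.24  1.27 -0.    1.96]
red_stand 0.64 [0.5943 0.2504] [ 0.8 -1.3 -0.8  1.3] [287. 130. 371. 212.]
white_tray 0.85 [0.5798 0.346 ] [ 1.5 -2.  -1.4 27.3] [257.   0. 370. 100.]
   ctr [0.5782 0.3584] [(np.float64(0.077), np.float64(87.1)), (np.float64(0.092), np.float64(-0.1))]
small_red_stopper none
0.71 [285.5, 198.1, 345.7, 345.5]
[0.58259231 0.22778966 0.08072597]
```

View pics/w4.png

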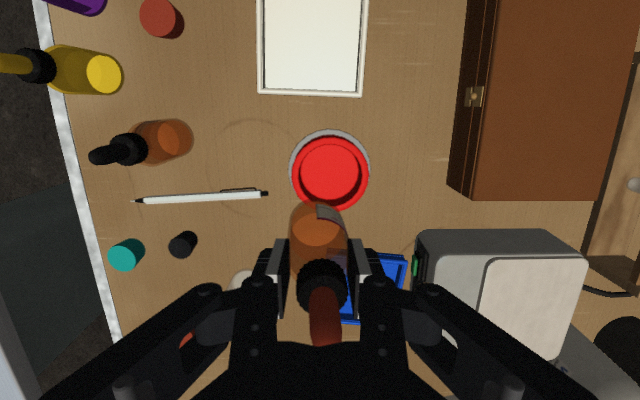

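The red stand's well is at (330,170), the held bottle's base at about (316,232) and the collar at (322,290). The bottle is still upright.

Run:
```python
from h import *
c=shot('wrist')
print('collar',at(c,322,285,.098+.08),'bottom',at(c,316,232,.098), 'near edge of bottom',at(c,316,200,.098))
for y in(.225,.23,.235,.24): print(y,bb(c,circ(.0185,0)+[.5835,y,.098]))
```

```text
collar [0.5863261  0.23520782 0.178     ] bottom [0.58301604 0.22544028 0.098     ] near edge of bottom [0.58309576 0.24960279 0.098     ]
0.225 [290.94323785 208.31227588 342.42294697 255.5217038 ]
0.23 [290.73710359 201.52490116 342.59244237 249.43679017]
0.235 [290.52923279 194.63755318 342.76326717 243.26081547]
0.24 [290.31964365 187.64911114 342.93540249 236.99253652]
```

Call:
drive_tool:
  increments:
    - [[9, 12, 0], [0, 0, 0], 0.1]
    - [[0, 0, -15], [0, 0, 0], 0.1]
    - [[0, 0, -15], [0, 0, 0], 0.1]
    - [[0, 0, -15], [0, 0, 0], 0.1]
    - [[0, 0, -10], [0, 0, 0], 0.1]
    - [[0, 0, -5], [0, 0, 0], 0.1]
    - [[0, 0, 0], [0, 0, 0], 0.1]
    - [[0, 0, 0], [0, 0, 0], 0.1]

```text
clock: 9.08
eef_pos: [0.5935, 0.2493, 0.0907]
tool_rot: [0.707, 0.707, 0.0, 0.0]
ft_force: [-0.1, -0.4, -1.1]
grip_width: 0.0304
grasp_force: 54.9
```

Run:
```python
from h import *
st();c=shot('side');i=c['image'][150:270,220:360]
cv2.imwrite('pics/s5.png',cv2.cvtColor(cv2.resize(i,None,fx=5,fy=5,interpolation=2),cv2.COLOR_RGB2BGR))
```

```text
t 9.08 tcp [0.5935 0.2493 0.0907] ydir -0.0 z [ 0.  0. -1.] w 0.0304 F 54.9 [-0.1 -0.4 -1.1] q [ 0.4   0.61  0.2   1.16 -0.    1.97]
```

View pics/s5.png

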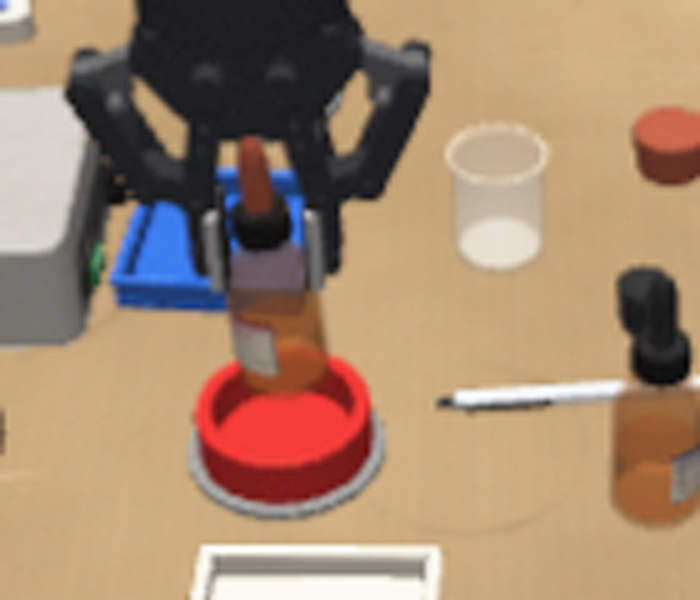

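Run:
```python
from h import *
c=shot('side')
for y in(.235,.24,.245,.25):
  for z in(.035,.04): print(y,z,bb(c,circ(.0185,0)+[.5935,y,z]).round(1),'top',proj(c,[.5935,y,z+.116]).round(1))
print(bb(c,M['red_stand']+[.5935,.2505,0]).round(1))
w=shot('wrist')
print(silhouettes('red_teat_bottle',w)[0]['bbox'])
for y in(.235,.24,.245,.25): print(y,bb(w,circ(.0185,0)+[.5935,y,.04]).round(1))
```

```text
0.235 0.035 [266.8 215.2 284.9 227.2] top [271.  174.8]
0.235 0.04 [266.6 213.4 284.7 225.4] top [270.8 172.6]
0.24 0.035 [266.6 216.8 284.8 228.9] top [270.8 176.3]
0.24 0.04 [266.4 215.  284.6 227. ] top [270.6 174.1]
0.245 0.035 [266.4 218.4 284.7 230.6] top [270.6 177.9]
0.245 0.04 [266.2 216.6 284.5 228.7] top [270.4 175.7]
0.25 0.035 [266.2 220.  284.5 232.3] top [270.4 179.5]
0.25 0.04 [266.  218.2 284.4 230.4] top [270.2 177.3]
[256.8 217.9 296.6 253. ]
[288.3, 199.3, 348.9, 345.9]
0.235 [290.8 213.  342.3 260. ]
0.24 [290.6 206.3 342.5 254. ]
0.245 [290.4 199.4 342.7 247.8]
0.25 [290.2 192.5 342.8 241.6]
```

Call:
drive_tool:
  increments:
    - [[2, 5, 0], [0, 0, 0], 0.1]
    - [[0, 0, -12], [0, 0, 0], 0.1]
    - [[0, 0, -10], [0, 0, 0], 0.1]
    - [[0, 0, -6], [0, 0, 0], 0.1]
    - [[0, 0, -3], [0, 0, 0], 0.1]
    - [[0, 0, 0], [0, 0, 0], 0.1]
    - [[0, 0, 0], [0, 0, 0], 0.1]

```text
clock: 9.87
eef_pos: [0.5953, 0.2544, 0.0592]
tool_rot: [0.707, 0.707, -0.0, -0.0]
ft_force: [-0.3, -0.8, -1.2]
grip_width: 0.0305
grasp_force: 54.9
```

Call:
drive_tool:
  increments:
    - [[0, 0, -2], [0, 0, 0], 0.1]
    - [[0, 0, 0], [0, 0, 0], 0.1]

```text
clock: 10.03
eef_pos: [0.5955, 0.2545, 0.0575]
tool_rot: [0.707, 0.707, 0.0, 0.0]
ft_force: [-0.5, -0.2, -1.4]
grip_width: 0.0307
grasp_force: 54.9
```

Call:
drive_tool:
  increments:
    - [[0, 0, -2], [0, 0, 0], 0.1]
    - [[0, 0, 0], [0, 0, 0], 0.1]

```text
clock: 10.2
eef_pos: [0.5957, 0.255, 0.0572]
tool_rot: [0.707, 0.707, 0.001, -0.0]
ft_force: [-3.1, 0.0, 5.1]
grip_width: 0.0307
grasp_force: 56.8
```

Call:
drive_tool:
  increments:
    - [[0, 0, -2], [0, 0, 0], 0.1]
    - [[0, 0, 0], [0, 0, 0], 0.1]

```text
clock: 10.37
eef_pos: [0.5958, 0.2555, 0.0571]
tool_rot: [0.707, 0.707, 0.002, -0.0]
ft_force: [-5.0, 0.0, 13.0]
grip_width: 0.0303
grasp_force: 59.0
```

Call:
drive_tool:
  increments:
    - [[0, 0, 3], [0, 0, 0], 0.1]
    - [[0, 0, 0], [0, 0, 0], 0.4]
    - [[0, 0, 0], [0, 0, 0], 0.6]
    - [[0, 0, 0], [0, 0, 0], 0.9]
    - [[0, 0, 0], [0, 0, 0], 0.9]
    - [[0, 0, 0], [0, 0, 0], 0.9]
    - [[0, 0, 15], [0, 0, 0], 0.9]
    - [[0, 0, 25], [0, 0, 0], 0.9]

```text
clock: 11.03
eef_pos: [0.5928, 0.2533, 0.0927]
tool_rot: [0.707, 0.707, -0.004, -0.002]
ft_force: [-0.7, 0.7, -0.3]
grip_width: 0.077
grasp_force: 0.0
```

Call:
drive_tool:
  increments:
    - [[0, 0, 35], [0, 0, 0], 0.9]
    - [[0, 0, 35], [0, 0, 0], 0.9]
    - [[-5, 0, 30], [0, 0, 0], 0.9]
    - [[-30, 0, 0], [0, 0, 0], 0.9]
    - [[-36, 5, 0], [0, 0, 0], 0.9]
    - [[-36, 7, 0], [0, 0, 0], 0.9]
    - [[-36, 7, 0], [0, 0, 0], 0.9]
    - [[0, 0, 0], [0, 0, 0], 0.9]

```text
clock: 11.7
eef_pos: [0.4453, 0.273, 0.1955]
tool_rot: [0.706, 0.708, -0.003, -0.002]
ft_force: [0.9, -1.3, -0.9]
grip_width: 0.0767
grasp_force: 0.0
```

Run:
```python
from h import *
st();c=shot('side');
r=silhouettes('red_teat_bottle',c)
for q in r[:3]:print(q['conf'],q['bbox'])
print(bb(c,B+[.5935,.2505,.006]))
c=shot('wrist','w6.png');look(c,{k:G[k] for k in['black_teat_bottle','small_red_stopper','white_tray','black_stopper','red_stand']})
```

```text
t 11.7 tcp [0.4453 0.273  0.1955] ydir 0.2 z [-0.007 -0.002 -1.   ] w 0.0767 F 0.0 [ 0.9 -1.3 -0.9] q [0.55 0.31 0.   1.27 0.   2.12]
0.87 [265.7, 199.1, 286.0, 241.3]
0.26 [256.6, 152.8, 289.2, 181.5]
[264.23026997 190.07932599 285.47719921 242.99400048]
black_teat_bottle 0.58 [0.445  0.2859] [-1.3 -4.8  1.3  1.1] [292. 151. 329. 196.]
small_red_stopper 0.91 [0.449  0.3859] [ 0.7  0.3 -0.7 -0.4] [299.  50. 332.  84.]
white_tray 0.95 [0.581  0.3769] [ 2.9  1.2 -1.7 -3.9] [390.  21. 495. 134.]
   ctr [0.5783 0.374 ] [(np.float64(0.108), np.float64(88.6)), (np.float64(0.095), np.float64(-3.0))]
black_stopper 0.8 [0.4419 0.175 ] [-0.5 -1.3  0.5  1.3] [300. 243. 319. 265.]
red_stand 0.56 [0.596  0.2461] [ 0.2 -1.2 -0.2  1.3] [404. 163. 478. 230.]
```

View pics/w6.png

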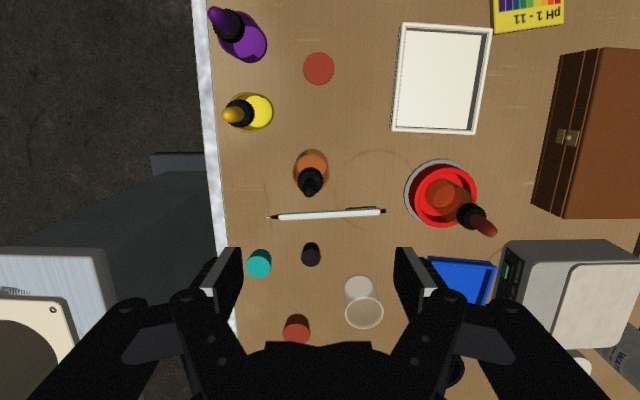

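The red bottle stands in its well at (445,195). The black bottle is at (311,172), with small red at (318,68), the black stopper at (311,254) and the pen at (327,213). I'll step closer over the black bottle.

Call:
drive_tool:
  increments:
    - [[0, 9, -20], [0, 0, 0], 0.9]
    - [[0, 0, -30], [0, 0, 0], 0.9]
    - [[0, 0, 0], [0, 0, 0], 0.9]

```text
clock: 12.4
eef_pos: [0.4498, 0.2806, 0.1412]
tool_rot: [0.707, 0.707, -0.005, -0.001]
ft_force: [-1.4, -1.5, -1.1]
grip_width: 0.0769
grasp_force: 0.0
```

Run:
```python
from h import *
st();c=shot('wrist')
for r in silhouettes('black_teat_bottle',c)[:3]:
    m=r['region'];y,x=np.nonzero(m);t=y.min();xs=x[y<t+8]
    print(r['conf'],r['bbox'],'far edge px',xs.mean(),t,'-> far base edge',at(c,xs.mean(),t,0)[:2].round(4))
for y in(.276,.28,.284,.288): print(y,bb(c,circ(.0185,0)+[.444,y,0]).round(1),bb(c,B+[.444,y,0]).round(1))
```

```text
t 12.4 tcp [0.4498 0.2806 0.1412] ydir -0.0 z [-0.008 -0.005 -1.   ] w 0.0769 F 0.0 [-1.4 -1.5 -1.1] q [ 0.56  0.36 -0.07  1.15 -0.    2.13]
0.82 [176.2, 0.9, 258.2, 64.3] far edge px 205.472049689441 0 -> far base edge [0.3531 0.4432]
0.69 [290.4, 164.6, 334.9, 233.3] far edge px 312.44370860927154 163 -> far base edge [0.4436 0.3018]
0.57 [193.0, 96.6, 271.7, 143.1] far edge px 238.21268656716418 98 -> far base edge [0.3758 0.3623]
0.276 [294.5 170.3 331.6 206.1] [286.8 170.3 334.8 248.8]
0.28 [294.4 166.3 331.7 202.3] [286.7 166.3 334.9 243.1]
0.284 [294.3 162.3 331.7 198.6] [286.5 162.3 335.  237.3]
0.288 [294.2 158.2 331.8 194.8] [286.3 158.2 335.1 231.4]
```

Call:
drive_tool:
  increments:
    - [[-4, 2, -20], [0, 0, 0], 0.9]
    - [[0, 0, -25], [0, 0, 0], 0.9]
    - [[0, 0, -25], [0, 0, 0], 0.9]
    - [[0, 0, -15], [0, 0, 0], 0.9]
    - [[0, 0, -8], [0, 0, 0], 0.9]
    - [[0, 0, 0], [0, 0, 0], 0.9]
    - [[0, 0, 0], [0, 0, 0], 0.9]

```text
clock: 13.08
eef_pos: [0.4494, 0.2849, 0.0546]
tool_rot: [0.707, 0.707, 0.001, 0.0]
ft_force: [0.1, 0.2, -1.4]
grip_width: 0.0769
grasp_force: 0.0
```

Call:
drive_tool:
  increments:
    - [[-4, -1, -6], [0, 0, 0], 0.9]
    - [[0, 0, 0], [0, 0, 0], 0.9]
    - [[0, 0, 0], [0, 0, 0], 0.4]
    - [[0, 0, 0], [0, 0, 0], 0.1]
    - [[0, 0, 0], [0, 0, 0], 0.1]
    - [[0, 0, 0], [0, 0, 0], 0.1]
    - [[0, 0, 0], [0, 0, 0], 0.1]
    - [[0, 0, 0], [0, 0, 0], 0.1]

```text
clock: 13.75
eef_pos: [0.4447, 0.2839, 0.0483]
tool_rot: [0.707, 0.707, 0.001, -0.0]
ft_force: [-1.4, -0.3, 5.3]
grip_width: 0.0323
grasp_force: 59.1
```

Call:
drive_tool:
  increments:
    - [[0, 0, 0], [0, 0, 0], 0.1]
    - [[0, 0, 0], [0, 0, 0], 0.1]
    - [[0, 0, 0], [0, 0, 0], 0.1]
    - [[0, 0, 10], [0, 0, 0], 0.1]
    - [[0, 0, 20], [0, 0, 0], 0.1]
    - [[0, 0, 0], [0, 0, 0], 0.1]

```text
clock: 14.25
eef_pos: [0.4463, 0.2846, 0.0807]
tool_rot: [0.707, 0.707, 0.003, 0.001]
ft_force: [0.6, 0.9, 0.1]
grip_width: 0.0323
grasp_force: 59.6
```

Call:
drive_tool:
  increments:
    - [[0, 0, 25], [0, 0, 0], 0.1]
    - [[0, 0, 25], [0, 0, 0], 0.1]
    - [[6, -10, 20], [0, 0, 0], 0.1]
    - [[12, -20, 5], [0, 0, 0], 0.1]
    - [[18, -30, 0], [0, 0, 0], 0.1]
    - [[18, -30, 0], [0, 0, 0], 0.1]
    - [[18, -30, 0], [0, 0, 0], 0.1]
    - [[18, -30, 0], [0, 0, 0], 0.1]

```text
clock: 14.92
eef_pos: [0.5349, 0.1321, 0.1523]
tool_rot: [0.707, 0.707, 0.0, 0.0]
ft_force: [0.4, 0.2, -0.0]
grip_width: 0.0322
grasp_force: 59.8
```

Call:
drive_tool:
  increments:
    - [[18, -30, 0], [0, 0, 0], 0.1]
    - [[18, -30, 0], [0, 0, 0], 0.1]
    - [[18, -30, 0], [0, 0, 0], 0.1]
    - [[14, -24, 0], [0, 0, 0], 0.1]
    - [[12, -16, 0], [0, 0, 0], 0.1]
    - [[6, -10, 0], [0, 0, 0], 0.1]
    - [[0, 0, 0], [0, 0, 0], 0.1]
    - [[0, 0, 0], [0, 0, 0], 0.1]

```text
clock: 15.58
eef_pos: [0.6199, -0.0065, 0.1518]
tool_rot: [0.707, 0.707, -0.0, -0.001]
ft_force: [-0.1, 0.3, -0.6]
grip_width: 0.0322
grasp_force: 59.8
```

Run:
```python
from h import *
st();c=shot('wrist');look(c,{k:G[k] for k in['black_stand','blue_tray']})
c=shot('top');look(c,{k:G[k] for k in['black_stand']})
```

```text
t 15.58 tcp [ 0.6199 -0.0065  0.1518] ydir -0.1 z [-0.001  0.001 -1.   ] w 0.0322 F 59.8 [-0.1  0.3 -0.6] q [-0.01  0.52  0.21  1.26  0.    1.56]
black_stand 0.74 [ 0.6222 -0.0039] [ 0.8 -3.7 -0.8  7.2] [279. 143. 361. 215.]
blue_tray 0.96 [0.6316 0.1121] [ 6.1  0.  -7.  -0.1] [275.   0. 390. 105.]
   ctr [0.6304 0.1164] [(np.float64(0.083), np.float64(82.2)), (np.float64(0.088), np.float64(-4.7))]
black_stand 0.81 [ 0.621  -0.0104] [-0.5  1.5  0.5 -1.5] [390. 129. 424. 167.]
```

Call:
drive_tool:
  increments:
    - [[3, 0, -15], [0, 0, 0], 0.1]
    - [[0, 0, -20], [0, 0, 0], 0.1]
    - [[0, 0, -15], [0, 0, 0], 0.1]
    - [[0, 0, -10], [0, 0, 0], 0.1]
    - [[0, 0, -5], [0, 0, 0], 0.1]
    - [[0, 0, 0], [0, 0, 0], 0.1]
    - [[0, 0, 0], [0, 0, 0], 0.1]

```text
clock: 16.42
eef_pos: [0.6236, -0.0063, 0.0878]
tool_rot: [0.707, 0.707, 0.0, 0.0]
ft_force: [0.3, -0.5, -0.9]
grip_width: 0.032
grasp_force: 59.8
```

Run:
```python
from h import *
st();z=get_obs()['eef_pos'][2]-.0485
w=shot('wrist','w7.png');print(silhouettes('black_teat_bottle',w)[0]['bbox'])
for y in(-.015,-.011,-.007): print(y,bb(w,circ(.0185,0)+[.6235,y,z]).round(1))
c=shot('side');s=silhouettes('black_teat_bottle',c)
for r in s[:4]:print(r['conf'],r['bbox'])
for y in(-.015,-.011,-.007): print(y,bb(c,B+[.6235,y,z]).round(1))
print(bb(w,circ(.036,.026)+[.6235,-.007,0]))
```

```text
t 16.42 tcp [ 0.6236 -0.0063  0.0878] ydir 0.0 z [ 0.001  0.    -1.   ] w 0.032 F 59.8 [ 0.3 -0.5 -0.9] q [-0.01  0.57  0.12  1.12  0.    1.56]
[284.7, 197.6, 351.6, 343.5]
-0.015 [291.1 206.4 343.7 254.7]
-0.011 [290.9 200.8 343.9 249.8]
-0.007 [290.8 195.2 344.  244.7]
0.96 [259.1, 111.9, 277.7, 162.4]
0.73 [383.5, 253.7, 406.9, 307.5]
0.66 [376.1, 224.1, 397.1, 277.1]
-0.015 [259.8 109.7 277.6 157.3]
-0.011 [259.7 110.5 277.5 158.2]
-0.007 [259.5 111.3 277.4 159.1]
[268.58887151 165.78690532 366.21511111 257.36570765]
```

View pics/w7.png

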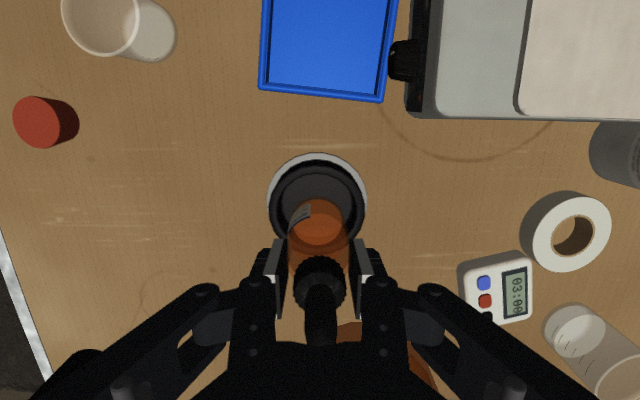

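The bottle (base at (318,222)) is centred over the black stand's well at (318,207). I'll lower it.

Call:
drive_tool:
  increments:
    - [[0, 1, -12], [0, 0, 0], 0.1]
    - [[0, 0, -10], [0, 0, 0], 0.1]
    - [[0, 0, -6], [0, 0, 0], 0.1]
    - [[0, 0, -3], [0, 0, 0], 0.1]
    - [[0, 0, -1], [0, 0, 0], 0.1]
    - [[0, 0, 0], [0, 0, 0], 0.1]
    - [[0, 0, 0], [0, 0, 0], 0.1]

```text
clock: 17.2
eef_pos: [0.6236, -0.0057, 0.0556]
tool_rot: [0.707, 0.707, 0.0, 0.0]
ft_force: [0.6, -0.0, -1.0]
grip_width: 0.032
grasp_force: 59.8
```

Call:
drive_tool:
  increments:
    - [[0, 0, -2], [0, 0, 0], 0.1]
    - [[0, 0, 0], [0, 0, 0], 0.1]

```text
clock: 17.37
eef_pos: [0.6241, -0.0056, 0.0544]
tool_rot: [0.707, 0.707, 0.001, 0.001]
ft_force: [0.4, -0.2, 3.0]
grip_width: 0.0323
grasp_force: 60.3
```

Call:
drive_tool:
  increments:
    - [[0, 0, -1], [0, 0, 0], 0.1]
    - [[0, 0, 0], [0, 0, 0], 0.1]

```text
clock: 17.53
eef_pos: [0.6241, -0.0056, 0.0543]
tool_rot: [0.707, 0.707, 0.001, 0.001]
ft_force: [-2.2, -0.3, 8.0]
grip_width: 0.0324
grasp_force: 61.0
```

Call:
drive_tool:
  increments:
    - [[0, 0, 2], [0, 0, 0], 0.1]
    - [[0, 0, 0], [0, 0, 0], 0.4]
    - [[0, 0, 0], [0, 0, 0], 0.6]
    - [[0, 0, 0], [0, 0, 0], 0.9]
    - [[0, 0, 0], [0, 0, 0], 0.9]
    - [[0, 0, 0], [0, 0, 0], 0.9]
    - [[0, 0, 15], [0, 0, 0], 0.9]
    - [[0, 0, 25], [0, 0, 0], 0.9]

```text
clock: 18.2
eef_pos: [0.6206, -0.0056, 0.0911]
tool_rot: [0.707, 0.707, -0.003, -0.003]
ft_force: [0.1, 0.4, -0.4]
grip_width: 0.0768
grasp_force: 0.0
```

Call:
drive_tool:
  increments:
    - [[0, 0, 35], [0, 0, 0], 0.9]
    - [[0, 0, 35], [0, 0, 0], 0.9]
    - [[-5, 0, 30], [0, 0, 0], 0.9]
    - [[-38, 7, 0], [0, 0, 0], 0.9]
    - [[-38, 10, 0], [0, 0, 0], 0.8]
    - [[-38, 11, 0], [0, 0, 0], 0.7]
    - [[-38, 11, -20], [0, 0, 0], 0.7]
    - [[-38, 11, -30], [0, 0, 0], 0.7]

```text
clock: 18.87
eef_pos: [0.4365, 0.0425, 0.1519]
tool_rot: [0.707, 0.707, 0.002, 0.002]
ft_force: [0.5, 0.6, -0.2]
grip_width: 0.0595
grasp_force: 0.0
```

Call:
drive_tool:
  increments:
    - [[-5, 4, -20], [0, 0, 0], 0.7]
    - [[0, 0, 0], [0, 0, 0], 0.7]

```text
clock: 19.03
eef_pos: [0.4259, 0.0462, 0.127]
tool_rot: [0.707, 0.708, -0.003, -0.003]
ft_force: [-0.6, 0.1, -0.0]
grip_width: 0.0598
grasp_force: 0.0
```

Run:
```python
from h import *
st();c=shot('side')
r=silhouettes('black_teat_bottle',c)
for q in r[:4]:print(q['conf'],q['bbox'])
print(bb(c,B+[.6235,-.007,.006]))
c=shot('wrist');look(c,{'large_red_stopper':G['large_red_stopper'],'little_beaker':G['little_beaker']})
```

```text
t 19.03 tcp [0.4259 0.0462 0.127 ] ydir 0.1 z [-0.009 -0.001 -1.   ] w 0.0598 F 0.0 [-0.6  0.1 -0. ] q [ 0.11  0.19 -0.35  1.04  0.    1.68]
0.96 [372.4, 224.1, 396.2, 274.0]
0.89 [380.8, 253.5, 407.8, 305.6]
0.75 [261.4, 128.1, 278.3, 169.8]
0.43 [256.8, 156.4, 286.4, 178.5]
[260.88708158 123.99032319 278.40785975 170.3684951 ]
large_red_stopper 0.73 [0.4222 0.0611] [ 0.8 -0.5 -0.8  0.5] [284. 157. 328. 198.]
little_beaker 0.67 [0.5048 0.1194] [-4.5  1.   1.3 -1.1] [378.  75. 449. 142.]
```

Call:
drive_tool:
  increments:
    - [[-4, 15, -20], [0, 0, 0], 0.7]
    - [[0, 0, -30], [0, 0, 0], 0.7]
    - [[0, 0, -30], [0, 0, 0], 0.7]
    - [[0, 0, -20], [0, 0, 0], 0.7]
    - [[0, 0, -12], [0, 0, 0], 0.7]
    - [[0, 0, 0], [0, 0, 0], 0.7]
    - [[0, 0, 0], [0, 0, 0], 0.7]

```text
clock: 19.92
eef_pos: [0.4286, 0.0608, 0.0184]
tool_rot: [0.707, 0.707, -0.0, -0.0]
ft_force: [0.0, -0.3, 0.2]
grip_width: 0.0596
grasp_force: 0.0
```

Run:
```python
from h import *
st();c=shot('wrist','w8.png');look(c,{'large_red_stopper':(.422,.061)})
```

```text
t 19.92 tcp [0.4286 0.0608 0.0184] ydir -0.1 z [-0. -0. -1.] w 0.0596 F 0.0 [ 0.  -0.3  0.2] q [ 0.14  0.34 -0.49  0.74 -0.    1.71]
large_red_stopper 0.86 [0.4234 0.0612] [-1.3 -0.2  1.3  0.3] [273. 215. 342. 288.]
```

View pics/w8.png

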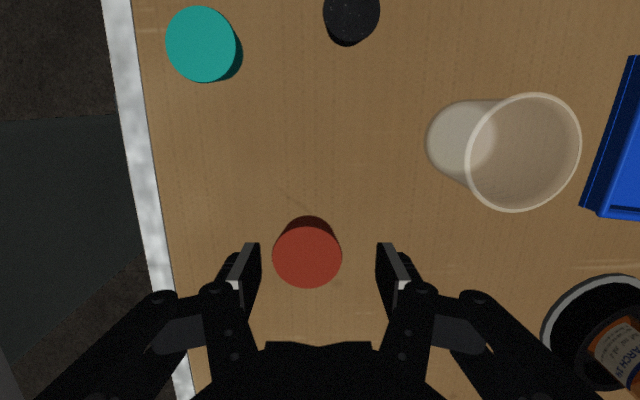

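The stopper's top at (307,254) lies between the pads and 5 mm toward -x. I'll correct, lower and close.

Call:
drive_tool:
  increments:
    - [[-5, 0, -5], [0, 0, 0], 0.7]
    - [[0, 0, -5], [0, 0, 0], 0.7]
    - [[0, 0, 0], [0, 0, 0], 0.7]
    - [[0, 0, 0], [0, 0, 0], 0.2]
    - [[0, 0, 0], [0, 0, 0], 0.1]
    - [[0, 0, 0], [0, 0, 0], 0.1]
    - [[0, 0, 0], [0, 0, 0], 0.1]
    - [[0, 0, 0], [0, 0, 0], 0.1]

```text
clock: 20.73
eef_pos: [0.4229, 0.061, 0.0089]
tool_rot: [0.707, 0.707, 0.0, 0.0]
ft_force: [-2.6, -0.1, 5.5]
grip_width: 0.0331
grasp_force: 59.1
```

Call:
drive_tool:
  increments:
    - [[0, 0, 0], [0, 0, 0], 0.1]
    - [[0, 0, 0], [0, 0, 0], 0.1]
    - [[0, 0, 15], [0, 0, 0], 0.1]
    - [[0, 0, 20], [0, 0, 0], 0.1]
    - [[0, 0, 0], [0, 0, 0], 0.1]

```text
clock: 21.15
eef_pos: [0.4252, 0.0614, 0.046]
tool_rot: [0.707, 0.707, 0.002, 0.002]
ft_force: [1.5, -0.8, 0.1]
grip_width: 0.033
grasp_force: 59.7
```

Run:
```python
from h import *
st();c=shot('wrist','w9.png')
c=shot('side');i=c['image'][110:210,280:400]
cv2.imwrite('pics/s9.png',cv2.cvtColor(cv2.resize(i,None,fx=6,fy=6,interpolation=2),cv2.COLOR_RGB2BGR))
```

```text
t 21.15 tcp [0.4252 0.0614 0.046 ] ydir -0.0 z [ 0.005  0.001 -1.   ] w 0.033 F 59.7 [ 1.5 -0.8  0.1] q [ 0.14  0.28 -0.48  0.81  0.    1.71]
```

View pics/s9.png

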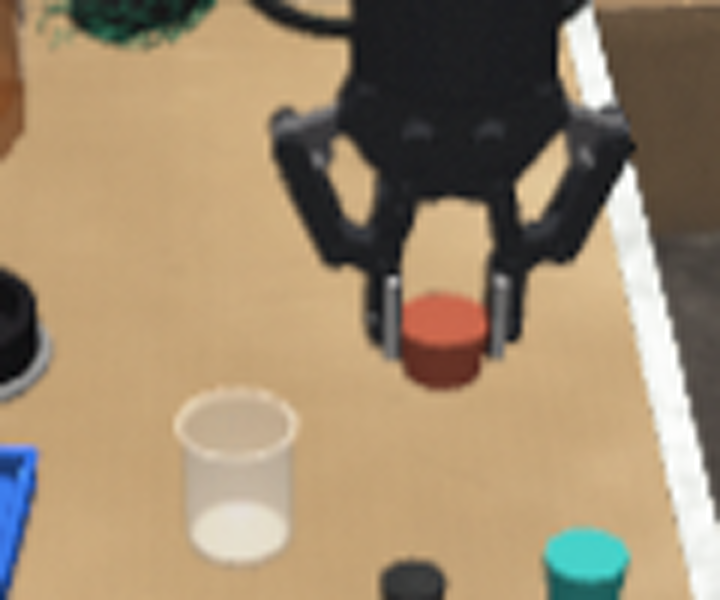

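The stopper is held level between the pads at (443,340) in the crop. I'll carry it to the white tray.

Call:
drive_tool:
  increments:
    - [[0, 0, 35], [0, 0, 0], 0.1]
    - [[0, 0, 40], [0, 0, 0], 0.1]
    - [[5, 10, 40], [0, 0, 0], 0.1]
    - [[12, 20, 25], [0, 0, 0], 0.1]
    - [[18, 34, 0], [0, 0, 0], 0.1]
    - [[18, 36, 0], [0, 0, 0], 0.1]
    - [[18, 36, 0], [0, 0, 0], 0.1]
    - [[18, 36, 0], [0, 0, 0], 0.1]

```text
clock: 21.92
eef_pos: [0.512, 0.2344, 0.1822]
tool_rot: [0.707, 0.707, -0.001, -0.0]
ft_force: [0.9, -0.8, 0.2]
grip_width: 0.033
grasp_force: 59.8
```

Call:
drive_tool:
  increments:
    - [[18, 36, 0], [0, 0, 0], 0.1]
    - [[18, 36, 0], [0, 0, 0], 0.1]
    - [[18, 30, 0], [0, 0, 0], 0.1]
    - [[9, 15, 0], [0, 0, 0], 0.1]
    - [[0, 0, 0], [0, 0, 0], 0.1]
    - [[0, 0, -20], [0, 0, 0], 0.1]
    - [[0, 0, -20], [0, 0, 0], 0.1]
    - [[0, 0, 0], [0, 0, 0], 0.1]

```text
clock: 22.58
eef_pos: [0.5717, 0.3478, 0.137]
tool_rot: [0.707, 0.707, -0.005, -0.001]
ft_force: [-0.8, -1.1, -1.2]
grip_width: 0.0333
grasp_force: 59.8
```

Run:
```python
from h import *
st();c=shot('wrist','w10.png');look(c,{k:G[k] for k in['white_tray']})
```

```text
t 22.58 tcp [0.5717 0.3478 0.137 ] ydir -0.0 z [-0.009 -0.006 -1.   ] w 0.0333 F 59.8 [-0.8 -1.1 -1.2] q [ 0.55  0.64  0.37  1.32 -0.    2.12]
white_tray 0.55 [0.5799 0.3771] [ 1.6  1.  -1.6 -6. ] [274.  97. 384. 219.]
   ctr [0.5773 0.375 ] [(np.float64(0.108), np.float64(84.9)), (np.float64(0.092), np.float64(-2.3))]
```

View pics/w10.png

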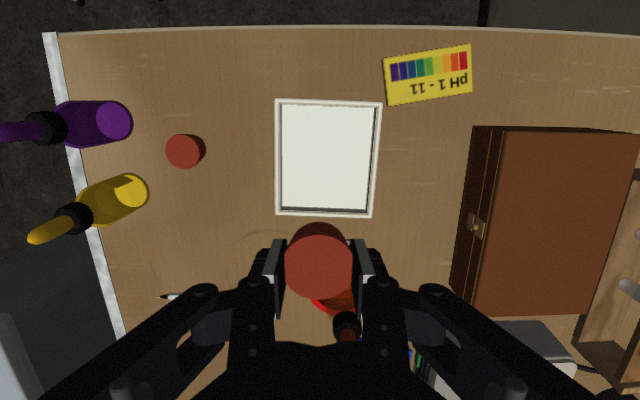

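The tray opening spans (276,100)–(383,217), with the held stopper at (318,260) and the small stopper at (185,151). I'll descend.

Call:
drive_tool:
  increments:
    - [[6, 4, -20], [0, 0, 0], 0.1]
    - [[0, 0, -30], [0, 0, 0], 0.1]
    - [[0, 0, -30], [0, 0, 0], 0.1]
    - [[0, 0, -20], [0, 0, 0], 0.1]
    - [[0, 0, -10], [0, 0, 0], 0.1]
    - [[0, 0, 0], [0, 0, 0], 0.1]
    - [[0, 0, 0], [0, 0, 0], 0.1]

```text
clock: 23.27
eef_pos: [0.5814, 0.3541, 0.0345]
tool_rot: [0.707, 0.707, 0.001, 0.0]
ft_force: [-0.4, 0.4, 0.7]
grip_width: 0.033
grasp_force: 59.9
```

Run:
```python
from h import *
st();c=shot('wrist','w11.png')
x=get_obs()['eef_pos']
```

```text
t 23.27 tcp [0.5814 0.3541 0.0345] ydir -0.0 z [ 0.001  0.001 -1.   ] w 0.033 F 59.9 [-0.4  0.4  0.7] q [ 0.55  0.73  0.26  1.1  -0.    2.12]
```

View pics/w11.png

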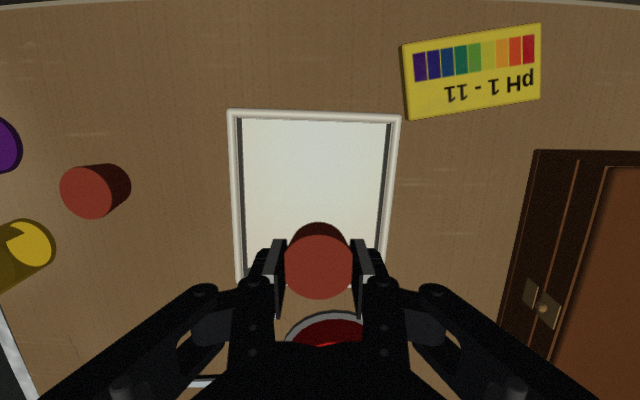

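The far lip corners are at (228,110) and (401,117), and the stopper lies centrally at (318,260). No pictures are left to view, so the rest goes by numbers.

Run:
```python
from h import *
c=shot('wrist')
a,b=at(c,228,110,.017)[:2],at(c,401,117,.017)[:2];print(a,b,np.hypot(*(a-b)))
u=(b-a)/np.linalg.norm(b-a);n=np.array([u[1],-u[0]]);print('yaw',np.degrees(np.arctan2(u[1],u[0])),'ctr',(a+b)/2+n*.052)
print(at(c,240,275,.017),at(c,386,250,.017))
```

```text
[0.53505888 0.42867921] [0.62660614 0.42500526] 0.09162095248031071
yaw -2.298144311481233 ctr [0.57874734 0.37488406]
[0.53361713 0.32939866 0.017     ] [0.62383896 0.34673223 0.017     ]
```

Call:
drive_tool:
  increments:
    - [[-3, -2, -8], [0, 0, 0], 0.1]
    - [[0, 0, -7], [0, 0, 0], 0.1]
    - [[0, 0, -3], [0, 0, 0], 0.1]
    - [[0, 0, 0], [0, 0, 0], 0.1]
    - [[0, 0, 0], [0, 0, 0], 0.1]

```text
clock: 23.78
eef_pos: [0.5774, 0.3518, 0.0148]
tool_rot: [0.707, 0.707, -0.0, -0.0]
ft_force: [-1.2, 0.5, -0.3]
grip_width: 0.0331
grasp_force: 59.8
```

Call:
drive_tool:
  increments:
    - [[0, 0, -2], [0, 0, 0], 0.1]
    - [[0, 0, 0], [0, 0, 0], 0.1]

```text
clock: 23.95
eef_pos: [0.5778, 0.352, 0.0132]
tool_rot: [0.707, 0.707, 0.0, -0.0]
ft_force: [0.4, -0.1, 0.4]
grip_width: 0.0332
grasp_force: 59.8
```

Call:
drive_tool:
  increments:
    - [[0, 0, -1], [0, 0, 0], 0.1]
    - [[0, 0, 0], [0, 0, 0], 0.1]

```text
clock: 24.12
eef_pos: [0.5779, 0.3521, 0.0129]
tool_rot: [0.707, 0.707, 0.0, 0.0]
ft_force: [-1.0, -0.4, 2.8]
grip_width: 0.033
grasp_force: 60.1
```

Call:
drive_tool:
  increments:
    - [[0, 0, 1], [0, 0, 0], 0.3]
    - [[0, 0, 0], [0, 0, 0], 0.55]
    - [[0, 0, 0], [0, 0, 0], 0.55]
    - [[0, 0, 0], [0, 0, 0], 0.55]
    - [[0, 0, 0], [0, 0, 0], 0.55]
    - [[0, 0, 15], [0, 0, 0], 0.55]
    - [[0, 0, 35], [0, 0, 0], 0.55]
    - [[0, 0, 40], [0, 0, 0], 0.55]

```text
clock: 24.78
eef_pos: [0.5754, 0.3506, 0.1006]
tool_rot: [0.707, 0.707, -0.004, -0.001]
ft_force: [1.3, 1.7, 0.1]
grip_width: 0.0472
grasp_force: 0.0
```

Call:
drive_tool:
  increments:
    - [[0, 0, 20], [0, 0, 0], 0.6]
    - [[-30, 5, 0], [0, 0, 0], 0.6]
    - [[-35, 5, 0], [0, 0, 0], 0.6]
    - [[-35, 5, 0], [0, 0, 0], 0.6]
    - [[-28, 5, 0], [0, 0, 0], 0.6]
    - [[0, 0, -10], [0, 0, 0], 0.6]
    - [[0, 0, 0], [0, 0, 0], 0.6]
    - [[0, 0, 0], [0, 0, 0], 0.6]

```text
clock: 25.45
eef_pos: [0.4499, 0.3719, 0.113]
tool_rot: [0.707, 0.707, -0.0, 0.0]
ft_force: [0.4, -0.7, 0.1]
grip_width: 0.0512
grasp_force: 0.0
```

Run:
```python
from h import *
st();c=shot('wrist');look(c,{'small_red_stopper':(.449,.3859)})
for q in('black_teat_bottle',):
  for r in silhouettes(q,c):
    b=r['bbox'];print(q,r['conf'],b,fit(q,[(c,np.array(b))],at(c,(b[0]+b[2])/2,(b[1]+b[3])/2,.05)[:2])[0])
s=shot('side');look(s,{'large_red_stopper':(.578,.352)})
for z in(0,.004):print(bb(s,M['large_red_stopper']+[.578,.352,z]))
```

```text
t 25.45 tcp [0.4499 0.3719 0.113 ] ydir -0.0 z [-0.    -0.001 -1.   ] w 0.0512 F 0.0 [ 0.4 -0.7  0.1] q [ 0.69  0.48  0.03  1.13 -0.    2.26]
small_red_stopper 0.64 [0.4511 0.3855] [ 1.2 -0.3 -1.2  0.3] [299. 165. 340. 203.]
black_teat_bottle 0.85 [200.3, 203.9, 269.5, 290.1] [0.39095181 0.35552465]
black_teat_bottle 0.81 [170.4, 129.6, 257.2, 193.1] [0.38304796 0.41217511]
black_teat_bottle 0.42 [441.0, 199.1, 489.6, 250.2] [0.53531717 0.38021398]
black_teat_bottle 0.16 [472.3, 339.0, 480.6, 349.6] [0.54311355 0.31177478]
large_red_stopper 0.73 [0.5779 0.35  ] [ 0.6 -0.8 -0.6  0.8] [270. 260. 291. 280.]
[270.69816012 259.81876898 290.62370022 281.7299325 ]
[270.50934666 258.33875028 290.49658277 280.3008738 ]
```

Large stopper is in the tray. The purple and yellow bottles are close to the small stopper on the -x side, so I'll turn the gripper 90° to close along y there.

Call:
drive_tool:
  increments:
    - [[0, 1, 0], [0, 0, 7], 0.7]
    - [[0, 1, 0], [0, 0, 7], 0.7]
    - [[0, 1, 0], [0, 0, 7], 0.7]
    - [[0, 1, 0], [0, 0, 7], 0.7]
    - [[0, 1, 0], [0, 0, 7], 0.7]
    - [[0, 1, 0], [0, 0, 7], 0.7]
    - [[0, 1, 0], [0, 0, 7], 0.7]

```text
clock: 26.38
eef_pos: [0.4501, 0.3789, 0.1133]
tool_rot: [0.348, 0.938, 0.0, 0.0]
ft_force: [-0.7, 0.4, 0.7]
grip_width: 0.0598
grasp_force: 0.0
```

Call:
drive_tool:
  increments:
    - [[0, 1, 0], [0, 0, 7], 0.7]
    - [[0, 1, 0], [0, 0, 7], 0.7]
    - [[0, 1, 0], [0, 0, 7], 0.7]
    - [[0, 1, 0], [0, 0, 7], 0.7]
    - [[0, 1, 0], [0, 0, 7], 0.7]
    - [[0, 1, 0], [0, 0, 6], 0.7]
    - [[0, 0, 0], [0, 0, 0], 0.7]
    - [[0, 0, 0], [0, 0, 0], 0.7]

```text
clock: 27.05
eef_pos: [0.45, 0.3849, 0.1133]
tool_rot: [0.002, 1.0, 0.0, 0.0]
ft_force: [-0.9, 0.6, 0.0]
grip_width: 0.0596
grasp_force: 0.0
```

Run:
```python
from h import *
st();c=shot('wrist');look(c,{'small_red_stopper':(.450,.3859)});print(ray(c,320,200)[0])
```

```text
t 27.05 tcp [0.45   0.3849 0.1133] ydir 89.8 z [ 0.  0. -1.] w 0.0596 F 0.0 [-0.9  0.6  0. ] q [ 0.71  0.49  0.06  1.14 -0.    0.71]
small_red_stopper 0.97 [0.4505 0.3835] [ 1.9  0.6 -1.9 -0.6] [295. 179. 336. 219.]
[0.37381114 0.38540631 0.25656173]
```

Centred. Descend 104 mm.

Call:
drive_tool:
  increments:
    - [[0, 0, -20], [0, 0, 0], 0.7]
    - [[0, 0, -25], [0, 0, 0], 0.7]
    - [[0, 0, -25], [0, 0, 0], 0.7]
    - [[0, 0, -15], [0, 0, 0], 0.7]
    - [[0, 0, -8], [0, 0, 0], 0.7]
    - [[0, 0, 0], [0, 0, 0], 0.7]
    - [[0, 0, 0], [0, 0, 0], 0.7]

```text
clock: 27.78
eef_pos: [0.4499, 0.3851, 0.0205]
tool_rot: [0.0, 1.0, -0.0, -0.0]
ft_force: [0.3, -0.7, 0.6]
grip_width: 0.0596
grasp_force: 0.0
```

Run:
```python
from h import *
st();c=shot('wrist');look(c,{'small_red_stopper':(.450,.3845)})
```

```text
t 27.78 tcp [0.4499 0.3851 0.0205] ydir 89.9 z [-0. -0. -1.] w 0.0596 F 0.0 [ 0.3 -0.7  0.6] q [ 0.71  0.59 -0.05  0.93 -0.    0.71]
small_red_stopper 0.85 [0.4516 0.3852] [ 0.6  1.  -0.6 -1.1] [288. 219. 348. 285.]
```

Call:
drive_tool:
  increments:
    - [[1, 0, -7], [0, 0, 0], 0.7]
    - [[0, 0, -5], [0, 0, 0], 0.7]
    - [[0, 0, 0], [0, 0, 0], 0.7]
    - [[0, 0, 0], [0, 0, 0], 0.2]
    - [[0, 0, 0], [0, 0, 0], 0.05]
    - [[0, 0, 0], [0, 0, 0], 0.05]
    - [[0, 0, 0], [0, 0, 0], 0.05]
    - [[0, 0, 0], [0, 0, 0], 0.05]

```text
clock: 28.6
eef_pos: [0.451, 0.3852, 0.0087]
tool_rot: [0.0, 1.0, 0.0, 0.0]
ft_force: [0.0, 0.1, 2.5]
grip_width: 0.027
grasp_force: 59.2
```

Call:
drive_tool:
  increments:
    - [[0, 0, 0], [0, 0, 0], 0.05]
    - [[0, 0, 0], [0, 0, 0], 0.05]
    - [[0, 0, 15], [0, 0, 0], 0.05]
    - [[0, 0, 35], [0, 0, 0], 0.05]
    - [[0, 0, 40], [0, 0, 0], 0.05]
    - [[0, 0, 20], [0, 0, 0], 0.05]
    - [[0, 0, 0], [0, 0, 0], 0.05]

```text
clock: 29.18
eef_pos: [0.4536, 0.3875, 0.1243]
tool_rot: [0.0, 1.0, 0.003, 0.004]
ft_force: [0.7, 0.5, 0.3]
grip_width: 0.0276
grasp_force: 59.1
```

Call:
drive_tool:
  increments:
    - [[10, 1, 0], [0, 0, -7], 0.05]
    - [[10, 1, 0], [0, 0, -7], 0.05]
    - [[10, 1, 0], [0, 0, -7], 0.05]
    - [[10, 1, 0], [0, 0, -7], 0.05]
    - [[10, 1, 0], [0, 0, -7], 0.05]
    - [[10, 1, 0], [0, 0, -7], 0.05]
    - [[10, 1, 0], [0, 0, -7], 0.05]

```text
clock: 29.77
eef_pos: [0.5205, 0.3915, 0.1167]
tool_rot: [0.418, 0.909, -0.001, -0.001]
ft_force: [-0.0, -0.0, -0.6]
grip_width: 0.0272
grasp_force: 59.1
```

Call:
drive_tool:
  increments:
    - [[10, 1, 0], [0, 0, -7], 0.05]
    - [[10, 1, 0], [0, 0, -7], 0.05]
    - [[10, 1, 0], [0, 0, -7], 0.05]
    - [[10, 1, 0], [0, 0, -7], 0.05]
    - [[10, 0, 0], [0, 0, -7], 0.05]
    - [[7, 0, 0], [0, 0, -6], 0.05]
    - [[0, 0, 0], [0, 0, 0], 0.05]
    - [[0, 0, 0], [0, 0, 0], 0.05]

```text
clock: 30.43
eef_pos: [0.5772, 0.3955, 0.1166]
tool_rot: [0.706, 0.708, -0.001, -0.0]
ft_force: [0.3, 0.0, 0.0]
grip_width: 0.0271
grasp_force: 59.1
```

Call:
drive_tool:
  increments:
    - [[0, 0, -30], [0, 0, 0], 0.05]
    - [[0, 0, -30], [0, 0, 0], 0.05]
    - [[0, 0, -15], [0, 0, 0], 0.05]
    - [[0, 0, 0], [0, 0, 0], 0.05]
    - [[0, 0, 0], [0, 0, 0], 0.05]

```text
clock: 30.85
eef_pos: [0.5762, 0.3954, 0.0419]
tool_rot: [0.707, 0.708, -0.002, -0.0]
ft_force: [0.5, 0.2, 1.1]
grip_width: 0.027
grasp_force: 59.1
```

Run:
```python
from h import *
st();s=shot('side');look(s,{'large_red_stopper':(.578,.352)})
x=get_obs()['eef_pos']
for q in('small_red_stopper','large_red_stopper'):
  for r in silhouettes(q,s):print(q,r['conf'],r['bbox'])
print(bb(s,M['small_red_stopper']+[x[0],x[1],x[2]-.0087]))
```

```text
t 30.85 tcp [0.5762 0.3954 0.0419] ydir 0.1 z [-0.003 -0.002 -1.   ] w 0.027 F 59.1 [0.5 0.2 1.1] q [0.6  0.76 0.34 1.16 0.   2.17]
large_red_stopper 0.52 [0.5806 0.3696] [-2.6 -0.4  2.6  0.3] [271. 267. 286. 289.]
small_red_stopper 0.74 [371.6, 198.7, 381.1, 213.8]
small_red_stopper 0.52 [271.2, 267.1, 286.2, 288.8]
[268.27867861 265.0467187  286.22189469 286.30770669]
```

Consistent. Lower to about 0.013.

Call:
drive_tool:
  increments:
    - [[2, 1, -12], [0, 0, 0], 0.05]
    - [[0, 0, -9], [0, 0, 0], 0.05]
    - [[0, 0, -5], [0, 0, 0], 0.05]
    - [[0, 0, 0], [0, 0, 0], 0.05]
    - [[0, 0, 0], [0, 0, 0], 0.05]

```text
clock: 31.52
eef_pos: [0.579, 0.3964, 0.016]
tool_rot: [0.707, 0.707, -0.001, -0.0]
ft_force: [0.0, 0.6, 0.2]
grip_width: 0.0274
grasp_force: 59.1
```

Call:
drive_tool:
  increments:
    - [[0, 0, -2], [0, 0, 0], 0.05]
    - [[0, 0, 0], [0, 0, 0], 0.05]

```text
clock: 31.68
eef_pos: [0.5798, 0.397, 0.0152]
tool_rot: [0.707, 0.707, 0.0, 0.0]
ft_force: [-0.2, -0.8, -0.0]
grip_width: 0.0272
grasp_force: 59.1
```

Call:
drive_tool:
  increments:
    - [[0, 0, -1], [0, 0, 0], 0.05]
    - [[0, 0, 0], [0, 0, 0], 0.05]

```text
clock: 31.85
eef_pos: [0.5798, 0.3971, 0.0145]
tool_rot: [0.707, 0.707, 0.0, 0.0]
ft_force: [-0.6, 0.5, 0.4]
grip_width: 0.0272
grasp_force: 59.1
```

Call:
drive_tool:
  increments:
    - [[0, 0, -2], [0, 0, 0], 0.05]
    - [[0, 0, 0], [0, 0, 0], 0.05]

```text
clock: 32.02
eef_pos: [0.5801, 0.3973, 0.0127]
tool_rot: [0.707, 0.707, 0.001, 0.0]
ft_force: [0.0, 0.6, 0.4]
grip_width: 0.027
grasp_force: 59.4
```

Call:
drive_tool:
  increments:
    - [[0, 0, -1], [0, 0, 0], 0.05]
    - [[0, 0, 0], [0, 0, 0], 0.05]

```text
clock: 32.18
eef_pos: [0.5801, 0.3973, 0.0127]
tool_rot: [0.707, 0.707, 0.001, 0.0]
ft_force: [-2.0, -0.7, 4.4]
grip_width: 0.0273
grasp_force: 59.8
```

Call:
drive_tool:
  increments:
    - [[0, 0, 1], [0, 0, 0], 0.3]
    - [[0, 0, 0], [0, 0, 0], 0.5]
    - [[0, 0, 0], [0, 0, 0], 0.5]
    - [[0, 0, 0], [0, 0, 0], 0.5]
    - [[0, 0, 15], [0, 0, 0], 0.5]
    - [[0, 0, 35], [0, 0, 0], 0.5]
    - [[0, 0, 40], [0, 0, 0], 0.5]
    - [[0, 0, 40], [0, 0, 0], 0.5]

```text
clock: 32.85
eef_pos: [0.5788, 0.3964, 0.1422]
tool_rot: [0.707, 0.707, -0.002, -0.0]
ft_force: [1.4, 1.0, 0.6]
grip_width: 0.0427
grasp_force: 0.0
```

Call:
drive_tool:
  increments:
    - [[0, 0, 40], [0, 0, 0], 0.5]
    - [[-20, -20, 0], [0, 0, 0], 0.5]
    - [[-24, -36, 0], [0, 0, 0], 0.5]
    - [[-24, -36, 0], [0, 0, 0], 0.5]
    - [[-24, -36, 0], [0, 0, 0], 0.5]
    - [[-24, -36, 0], [0, 0, 0], 0.5]
    - [[-20, -36, -20], [0, 0, 0], 0.5]
    - [[0, -20, -40], [0, 0, 0], 0.5]

```text
clock: 33.52
eef_pos: [0.4485, 0.1853, 0.1306]
tool_rot: [0.707, 0.707, 0.003, 0.002]
ft_force: [0.4, 0.7, -0.9]
grip_width: 0.0428
grasp_force: 0.0
```

Call:
drive_tool:
  increments:
    - [[0, 0, -20], [0, 0, 0], 0.5]
    - [[0, 0, 0], [0, 0, 0], 0.5]
    - [[0, 0, 0], [0, 0, 0], 0.5]

```text
clock: 33.77
eef_pos: [0.4484, 0.1865, 0.1064]
tool_rot: [0.707, 0.707, -0.001, -0.0]
ft_force: [0.1, -0.0, 0.1]
grip_width: 0.0425
grasp_force: 0.0
```

Run:
```python
from h import *
st();s=shot('side');look(s,{'large_red_stopper':(.578,.352),'small_red_stopper':(.58,.397)})
c=shot('wrist');look(c,{'black_stopper':(.442,.175),'little_beaker':G['little_beaker']})
```

```text
t 33.77 tcp [0.4484 0.1865 0.1064] ydir -0.1 z [-0.002 -0.001 -1.   ] w 0.0425 F 0.0 [ 0.1 -0.   0.1] q [ 0.39  0.31 -0.25  1.02  0.    1.97]
large_red_stopper 0.53 [0.5782 0.3485] [-0.8 -2.9  0.8  1.7] [272. 261. 290. 279.]
small_red_stopper 0.53 [0.5782 0.3497] [ 0.8 -1.3 -0.8  1.2] [272. 261. 290. 279.]
black_stopper 0.79 [0.4413 0.1764] [-0.6 -3.2  0.6  2.9] [292. 200. 320. 227.]
little_beaker 0.91 [0.497  0.1169] [-13.3  -3.1   1.5   9.7] [356. 247. 403. 315.]
```

Call:
drive_tool:
  increments:
    - [[-7, -10, -15], [0, 0, 0], 0.55]
    - [[0, 0, -25], [0, 0, 0], 0.55]
    - [[0, 0, -25], [0, 0, 0], 0.55]
    - [[0, 0, -15], [0, 0, 0], 0.55]
    - [[0, 0, -5], [0, 0, 0], 0.55]
    - [[0, 0, 0], [0, 0, 0], 0.55]
    - [[0, 0, 0], [0, 0, 0], 0.55]

```text
clock: 34.75
eef_pos: [0.4426, 0.1772, 0.0224]
tool_rot: [0.707, 0.707, 0.0, 0.0]
ft_force: [0.8, 0.4, 2.3]
grip_width: 0.0468
grasp_force: 0.0
```

Run:
```python
from h import *
st();c=shot('wrist');look(c,{'black_stopper':(.442,.175)})
for r in silhouettes('black_stopper',c): print(r['conf'],r['bbox'])
s=shot('side')
h=cv2.cvtColor(s['image'],cv2.COLOR_RGB2HSV);m=((h[...,0]<12)&(h[...,1]>110)&(h[...,2]>60)).astype(np.uint8)
n,l,S,C=cv2.connectedComponentsWithStats(m)
for q in range(1,n):
    if S[q,4]>40 and 240<C[q,0]<320 and C[q,1]>240: print(S[q],C[q])
print(bb(s,M['small_red_stopper']+[.58,.397,.004]),bb(s,M['large_red_stopper']+[.578,.351,.004]))
```

```text
t 34.75 tcp [0.4426 0.1772 0.0224] ydir -0.0 z [ 0.001  0.    -1.   ] w 0.0468 F 0.0 [0.8 0.4 2.3] q [ 0.38  0.4  -0.38  0.8   0.    1.95]
black_stopper 0.81 [0.4418 0.1753] [-1.1 -2.   1.1  2.3] [295. 226. 337. 275.]
0.81 [294.6, 226.1, 337.1, 275.1]
[271 261  20  38 550] [280.36545455 278.28      ]
[269.25637577 277.65361149 286.72461356 298.43283829] [270.54820416 257.95440436 290.51704201 279.89232679]
```

Call:
drive_tool:
  increments:
    - [[-1, -1, -8], [0, 0, 0], 0.55]
    - [[0, 0, -5], [0, 0, 0], 0.55]
    - [[0, 0, 0], [0, 0, 0], 0.55]
    - [[0, 0, 0], [0, 0, 0], 0.2]
    - [[0, 0, 0], [0, 0, 0], 0]
    - [[0, 0, 0], [0, 0, 0], 0]
    - [[0, 0, 0], [0, 0, 0], 0]
    - [[0, 0, 0], [0, 0, 0], 0]

```text
clock: 35.62
eef_pos: [0.4413, 0.176, 0.009]
tool_rot: [0.707, 0.707, 0.0, 0.0]
ft_force: [-0.4, -0.6, 0.1]
grip_width: 0.0202
grasp_force: 58.6
```

Call:
drive_tool:
  increments:
    - [[0, 0, 0], [0, 0, 0], 0]
    - [[0, 0, 0], [0, 0, 0], 0]
    - [[0, 0, 15], [0, 0, 0], 0]
    - [[0, 0, 35], [0, 0, 0], 0]
    - [[0, 0, 40], [0, 0, 0], 0]
    - [[0, 0, 20], [0, 0, 0], 0]
    - [[0, 0, 0], [0, 0, 0], 0]

```text
clock: 36.2
eef_pos: [0.4446, 0.1774, 0.124]
tool_rot: [0.707, 0.707, 0.005, 0.002]
ft_force: [1.6, 0.0, -0.1]
grip_width: 0.0208
grasp_force: 58.8
```

Call:
drive_tool:
  increments:
    - [[20, -5, 0], [0, 0, 0], 0]
    - [[28, -9, 0], [0, 0, 0], 0]
    - [[30, -10, 0], [0, 0, 0], 0]
    - [[30, -10, 0], [0, 0, 0], 0]
    - [[30, -10, 0], [0, 0, 0], 0]
    - [[25, -9, 0], [0, 0, 0], 0]
    - [[15, -6, 0], [0, 0, 0], 0]
    - [[0, 0, 0], [0, 0, 0], 0]

```text
clock: 36.87
eef_pos: [0.6215, 0.1152, 0.1171]
tool_rot: [0.708, 0.706, -0.0, 0.0]
ft_force: [0.7, 0.1, -0.5]
grip_width: 0.0208
grasp_force: 58.8
```

Call:
drive_tool:
  increments:
    - [[0, 0, -20], [0, 0, 0], 0]
    - [[0, 0, -20], [0, 0, 0], 0]
    - [[0, 0, -10], [0, 0, 0], 0]
    - [[0, 0, 0], [0, 0, 0], 0]
    - [[0, 0, 0], [0, 0, 0], 0]

```text
clock: 37.28
eef_pos: [0.6177, 0.1171, 0.068]
tool_rot: [0.707, 0.707, -0.001, -0.001]
ft_force: [0.2, 0.4, -0.8]
grip_width: 0.0203
grasp_force: 58.8
```

Run:
```python
from h import *
st();c=shot('wrist');look(c,{'blue_tray':G['blue_tray']})
h=cv2.cvtColor(c['image'],cv2.COLOR_RGB2HSV);m=((abs(h[...,0].astype(int)-111)<10)&(h[...,1]>170)&(h[...,2]>50))
y,x=np.nonzero(m);
for r in range(y.min(),y.max(),12):
    k=x[y==r]; print(r,k.min(),k.max(),at(c,k.min(),r,.017)[:2].round(4),at(c,k.max(),r,.017)[:2].round(4))
t=shot('top');look(t,{'blue_tray':G['blue_tray']})
```

```text
t 37.28 tcp [0.6177 0.1171 0.068 ] ydir 0.0 z [-0.003 -0.    -1.   ] w 0.0203 F 58.8 [ 0.2  0.4 -0.8] q [0.19 0.6  0.12 1.09 0.   1.76]
blue_tray 0.7 [0.6334 0.1232] [  2.3   1.   -2.4 -11.3] [275. 145. 408. 275.]
   ctr [0.631  0.1205] [(np.float64(0.087), np.float64(81.0)), (np.float64(0.086), np.float64(-6.6))]
147 284 284 [0.5957 0.167 ] [0.5957 0.167 ]
159 278 394 [0.5914 0.1591] [0.6681 0.1592]
171 277 406 [0.5905 0.151 ] [0.6768 0.1511]
183 276 403 [0.5894 0.1427] [0.6755 0.1428]
195 275 401 [0.5884 0.1342] [0.6748 0.1343]
207 275 398 [0.588  0.1255] [0.6735 0.1256]
219 274 396 [0.5869 0.1165] [0.6728 0.1166]
231 273 394 [0.5858 0.1073] [0.6721 0.1074]
243 272 389 [0.5846 0.0979] [0.6692 0.098 ]
255 367 389 [0.6538 0.0883] [0.67   0.0883]
267 372 386 [0.658  0.0783] [0.6685 0.0783]
blue_tray 0.89 [0.6289 0.1188] [-1.1  1.5  1.  -1.5] [335. 126. 371. 167.]
   ctr [0.6264 0.1175] [(np.float64(0.088), np.float64(-5.9)), (np.float64(0.088), np.float64(-95.9))]
```

Call:
drive_tool:
  increments:
    - [[8, 1, -20], [0, 0, 0], 0]
    - [[0, 0, -15], [0, 0, 0], 0]
    - [[0, 0, -10], [0, 0, 0], 0]
    - [[0, 0, -5], [0, 0, 0], 0]
    - [[0, 0, 0], [0, 0, 0], 0]
    - [[0, 0, 0], [0, 0, 0], 0]

```text
clock: 37.98
eef_pos: [0.6272, 0.118, 0.0193]
tool_rot: [0.707, 0.707, 0.0, 0.0]
ft_force: [0.7, -0.5, -0.2]
grip_width: 0.021
grasp_force: 58.8
```

Call:
drive_tool:
  increments:
    - [[0, 0, -2], [0, 0, 0], 0]
    - [[0, 0, 0], [0, 0, 0], 0]

```text
clock: 38.15
eef_pos: [0.6277, 0.118, 0.0177]
tool_rot: [0.707, 0.707, 0.001, 0.0]
ft_force: [-0.4, -0.3, 0.7]
grip_width: 0.0208
grasp_force: 58.8
```

Call:
drive_tool:
  increments:
    - [[0, 0, -3], [0, 0, 0], 0]
    - [[0, 0, 0], [0, 0, 0], 0]

```text
clock: 38.32
eef_pos: [0.6271, 0.1179, 0.0139]
tool_rot: [0.707, 0.707, 0.0, 0.0]
ft_force: [-0.3, 0.1, -1.0]
grip_width: 0.0206
grasp_force: 58.8
```

Call:
drive_tool:
  increments:
    - [[0, 0, -2], [0, 0, 0], 0]
    - [[0, 0, 0], [0, 0, 0], 0]

```text
clock: 38.48
eef_pos: [0.6274, 0.118, 0.0128]
tool_rot: [0.707, 0.707, 0.0, 0.0]
ft_force: [-1.4, 0.0, 4.2]
grip_width: 0.021
grasp_force: 59.1
```

Call:
drive_tool:
  increments:
    - [[0, 0, -1], [0, 0, 0], 0]
    - [[0, 0, 0], [0, 0, 0], 0]

```text
clock: 38.65
eef_pos: [0.6274, 0.118, 0.0127]
tool_rot: [0.707, 0.707, 0.001, 0.0]
ft_force: [-3.4, 0.2, 8.4]
grip_width: 0.0203
grasp_force: 59.4
```

Contact. Release, retreat and verify.

Call:
drive_tool:
  increments:
    - [[0, 0, 2], [0, 0, 0], 0.2]
    - [[0, 0, 0], [0, 0, 0], 0.4]
    - [[0, 0, 0], [0, 0, 0], 0.4]
    - [[0, 0, 0], [0, 0, 0], 0.4]
    - [[0, 0, 15], [0, 0, 0], 0.4]
    - [[0, 0, 35], [0, 0, 0], 0.4]
    - [[0, 0, 40], [0, 0, 0], 0.4]
    - [[0, 0, 40], [0, 0, 0], 0.4]

```text
clock: 39.32
eef_pos: [0.626, 0.1177, 0.1428]
tool_rot: [0.707, 0.707, -0.001, -0.001]
ft_force: [0.2, 0.2, 0.1]
grip_width: 0.034
grasp_force: 0.0
```

Call:
drive_tool:
  increments:
    - [[0, 0, 40], [0, 0, 0], 0.4]
    - [[-30, 0, 20], [0, 0, 0], 0.4]
    - [[-40, 0, 0], [0, 0, 0], 0.4]
    - [[-40, 0, 0], [0, 0, 0], 0.4]
    - [[-40, 0, 0], [0, 0, 0], 0.4]
    - [[-40, 0, 0], [0, 0, 0], 0.4]
    - [[-40, 0, 0], [0, 0, 0], 0.4]
    - [[0, 0, 0], [0, 0, 0], 0.4]

```text
clock: 39.98
eef_pos: [0.3874, 0.1163, 0.2009]
tool_rot: [0.707, 0.708, -0.005, -0.003]
ft_force: [-0.7, -0.1, -0.6]
grip_width: 0.0341
grasp_force: 0.0
```

Run:
```python
from h import *
st()
s=shot('side');t=shot('top')
E={'red_teat_bottle':(.5935,.2505,.006),'black_teat_bottle':(.6235,-.007,.006),'large_red_stopper':(.578,.351,.004),'small_red_stopper':(.58,.397,.004),'black_stopper':(.6275,.118,.004),'little_beaker':(.504,.1175,0)}
for n,p in E.items():
  for k,c in(('side',s),('top',t)):
    e=bb(c,M[n]+p);L=[(r['bbox'],r['conf']) for r in silhouettes(n,c)]
    L=[np.array(b).round() for b,_ in L if np.abs(np.array(b)-e).mean()<12]
    print(n,k,e.round(),L)
for k,c in(('side',s),('top',t)):
  h=cv2.cvtColor(c['image'],cv2.COLOR_RGB2HSV);m=((h[...,0]<12)&(h[...,1]>110)&(h[...,2]>60)).astype(np.uint8)
  q,l,S,C=cv2.connectedComponentsWithStats(m)
  for n in('small_red_stopper','large_red_stopper'):
    u,v=proj(c,np.array(E[n])+[0,0,.02]).round().astype(int);print(k,n,S[l[v,u]] if l[v,u] else None)
  u,v=proj(c,np.array(E['black_stopper'])+[0,0,.024]);print(k,'black px',c['image'][int(v),int(u)])
  d=(c['image'].max(2)<70).astype(np.uint8);q,l,S,C=cv2.connectedComponentsWithStats(d);w=l[int(v),int(u)];print(S[w] if w else None)
```

```text
t 39.98 tcp [0.3874 0.1163 0.2009] ydir 0.1 z [-0.01  -0.002 -1.   ] w 0.0341 F 0.0 [-0.7 -0.1 -0.6] q [ 0.29  0.08 -0.27  1.23  0.    1.86]
red_teat_bottle side [264. 190. 285. 243.] [array([264., 196., 284., 240.])]
red_teat_bottle top [285. 146. 304. 171.] [array([288., 151., 306., 174.])]
black_teat_bottle side [261. 124. 278. 170.] [array([259., 128., 278., 167.])]
black_teat_bottle top [398. 129. 421. 155.] [array([399., 136., 421., 155.])]
large_red_stopper side [271. 258. 291. 280.] [array([270., 263., 292., 280.])]
large_red_stopper top [243. 160. 259. 177.] [array([242., 163., 263., 180.])]
small_red_stopper side [269. 278. 287. 298.] [array([270., 278., 287., 302.])]
small_red_stopper top [224. 161. 239. 176.] [array([224., 161., 240., 182.])]
black_stopper side [259. 186. 270. 200.] [array([263., 186., 269., 200.])]
black_stopper top [348. 139. 359. 151.] [array([353., 141., 359., 151.])]
little_beaker side [309. 173. 329. 204.] [array([310., 177., 333., 205.])]
little_beaker top [345. 185. 367. 209.] [array([344., 193., 350., 206.])]
side small_red_stopper [271 261  20  38 550]
side large_red_stopper [271 261  20  38 550]
side black px [59 59 59]
[261 188   9  13  99]
top small_red_stopper [227 163  12  12 108]
top large_red_stopper [245 162  14  14 155]
top black px [50 51 53]
[351 141   7   9  54]
```

All five items match their expected places in both views, so I'm handing in.

```bash
python3 -c "
from workcell import *
print(job_done())"
```

```text
the job is handed in; nothing more can be done
None
```

I handed the job in at about 40 s: both dropping bottles are in their own stands, the red stoppers in the white tray and the black one in the blue tray. The final side and top camera measurements agreed with this, and the beaker was still in its place; the judge returned no verdict.

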